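# Put the microscope's spare optics away in their holders

## Robot

A 7-joint arm with a two-finger parallel gripper is mounted at the origin on the work surface. World frame = base frame: x ahead of the robot, y to its left, z up, the work surface at z = 0. Lengths are in m, angles in rad, forces in N, time in s.
With the tool pointing down it reaches from about 0.4 to 0.875 m from the base axis. Payload 4.4 kg.
Tool frame: the origin (TCP) lies at the very end of the fingers, on their centre line; the grasp point (between the pads) lies 19 mm behind it; y points along the fingers, x is the direction in which the jaws open and shut, and the axes are right-handed (so a half turn about y gives the same grasp; the last joint's range is limited). The gripper opens to 85 mm and grips with 20 to 120 N. Pads are 22 mm wide; open, the fingers measure 114 mm over their backs; the gripper's body (76 mm by 85 mm) begins 54 mm behind the grasp point. The pads swing forward as they close: fully open they stand 13 mm farther back than shut.
Start: joints at [-1.169, 0.628, 0.038, 1.517, -0.027, 0.996, -0.02], TCP at [0.293, 0.58, 0.199] pointing down, gripper open.
Joint ranges: [-3.06, 3.06], [-0.37, 2.12], [-1.25, 1.32], [0.18, 2.47], [-1.1, 4.24], [0.23, 1.98], [-2.94, 2.94]. Speed limits (rad/s): [2.57, 2.57, 3.14, 3.14, 3.14, 3.14, 3.14].

## Interface

Orientations are given as [roll, pitch, yaw] about the fixed x, y, z axes, in that order (R = Rz(yaw) Ry(pitch) Rx(roll)).
In Python, from rig import bot, read_camera, calibration, find_in, place_of gives the robot as it stands.
- The arm moves only by the shell command python3 -m pendant 'ROWS' [FORCE]. ROWS is JSON, a list that holds one entry, the list of rows, each a list of 7 numbers: the shift along the tool's x, y, z in cm, then the turn, a rotation vector about the tool's x, y, z in degrees, then the opening in per cent of the stroke, from 0 (shut) to 100 (fully open). In form: [[[tx, ty, tz, rx, ry, rz, gripper], ...]]. A call has exactly 8 rows; each row is the pose to reach, as a shift and turn from the pose commanded when the call began, along the tool's axes at that moment; what a row does not reach only later rows make up. A row lasts 1/8 s, in which the tool goes at most 62.5 mm and 10.7 degrees, less where a joint would pass 70% of its speed; a pose out of reach is approached as far as the arm can. A call with a gripper value outside its range is refused whole. The fingers move at their own pace and stop on an object; FORCE is the grip in N (left out, the last holds). Time passes only in rows, so rows that repeat a pose let the fingers close, or fill a call up. It gives the time, the measured TCP pose, the force and the opening at its end, in the units of the state.
- bot.sense(): the state, without advancing time (a new reading comes with each control period).
- read_camera(name): name is "scene" or "top" or "wrist"; returns the picture (420x560x3 uint8, red, green, blue); there is no depth.
- calibration(name): a dict with "camera_matrix" (3x3 intrinsics, pixels), "distortion" ([k1, k2, p1, p2, k3] as OpenCV has them; the pictures are not rectified), "position" and "orientation" of the camera in the world. Camera axes: x right, y down, z forward; pixel columns grow to the right and rows downward; lengths in m; the calibration is good to about 2 mm. A picture is of the moment at which its call begins: read the wrist's pose just before it. calibration takes no time and is no camera call; for the wrist camera it gives the pose at the moment of the call.
- bot.sign_off(): hands the job in, once; it reports no verdict.
Trained networks look in the newest picture that a camera, given by its name, has taken for a name from the list of things; names that differ only in an ending like _2 or _b are one class to them, and where a whole thing is asked for, a point or a joint stands for the part that bears it (a point fixed in the world has none). Each returns a list of dicts, best first, with "p" (0 to 1); they miss things now and then, are a little off and sometimes report something else, mostly with a low value. They report only what shows in the picture. A call takes as long as a camera call. They do not tell look-alikes from the thing itself.
- find_in(camera, target): "point" ([x, y, z] in m, in world coordinates, good to about 4 mm: the middle of the surface that is visible of it).
- place_of(camera, target): "point" ([x, y, z] in m, in world coordinates, good to about 4 mm: a listed point, or the origin of a listed thing).
The state is a dict: "time": time; "qpos": joint angles; "dq": joint speeds; "joint_torque": joint torques, N m; "eef_pos": TCP position; "tool_rot": TCP orientation; "force": force on the tool from outside, world axes, zero at the start; "ft_torque": the same for the moment, N m; "gripper_width": opening from 0.0 (shut) to 1.0 (fully open).
Only numpy, scipy, OpenCV 4.12 (cv2) and the standard library are available. Lean on these libraries where they do the work, as an engineer would, in place of code of your own. Each camera call takes 0.05 s, during which the arm holds its last target.

## Task

The microscope's spare optics are lying about the repair bench: put each one away in the holder made for it. Lay the slim tube in the long V-rest and the thick barrel in the short wide V-rest, each centred along its rest and down in both notches so that it cannot roll, put the ring lens flat and glass up in the middle of the round dish, and lay the slide flat on the middle of the oblong tray, lengthwise between its lips. Set them down gently, without letting any of them drop.

Things in the scene. Friction and masses are not known exactly. Their poses are not given: they have to be found in the camera images.
- relay_tube: The microscope's slim relay tube: a straight black metal cylinder with narrow aluminium bands and glass in both ends, 112 mm long, 24 mm in diameter, about 0.11 kg. It lies loose on the bench and can roll. Origin at its middle, on its axis (12 mm above the bench); its x axis runs along the tube, either end is the same; y and z turn with it as it rolls.
- zoom_barrel: The thick zoom barrel: a black metal cylinder with aluminium bands and a knurled ring, 84 mm long, 40 mm in diameter, about 0.19 kg. It lies loose on the bench and can roll. Origin at its middle, on its axis (20 mm above the bench); its x axis runs along the barrel, either end is the same; y and z turn with it as it rolls.
- ring_lens: The auxiliary lens: a flat round lens in a black knurled mount with an aluminium band, 54 mm in diameter, 20 mm high, about 0.09 kg, lying flat with its glass face up. Origin at the centre of its underside; z is up.
- scale_slide: The calibration slide: an oblong aluminium plate with a pale glass window and a fine ruled scale on top, 80 mm long (its x), 28 mm wide (its y), 8 mm thick (z), about 0.05 kg, lying flat. Origin at the centre of its underside.
- long_rest: Longer, narrower fixed ivory V-rest, for the slim tube: foot 90 x 44 x 6 mm, two uprights 10 mm thick with 70 mm clear between them, each with a 90 degree V-notch (34 mm wide at its top, 28 mm high; bottom 11 mm high). Origin: centre of the foot's underside, on the bench; x runs along the two notches, as the tube is to lie; z up. The seated tube's axis is 28 mm above the origin.
- short_rest: Shorter, wider fixed ivory V-rest, for the thick barrel: foot 66 x 56 x 6 mm, two uprights 10 mm thick with 46 mm clear between them, each with a 90 degree V-notch (44 mm wide at its top, 32 mm high; bottom 10 mm high). Origin: centre of the foot's underside, on the bench; x runs along the two notches, as the barrel is to lie; z up. The seated barrel's axis is 38 mm above the origin.
- lens_dish: Fixed round ivory plastic dish for the lens: 80 mm outside and about 70 mm inside diameter, floor 4 mm above the bench, rim 9 mm above the bench. Origin at the centre of its underside, on the bench; z up.
- slide_tray: Fixed oblong ivory tray for the slide: a flat bed 38 mm wide, 8 mm high, 108 mm long over all, with a lip across each end (98 mm between the lips, their tops 13 mm above the bench) and open long sides; a slightly greyer outline of the slide marks its middle. Origin: centre of its underside, on the bench; x along its length, z up.
There are look-alikes about, which are no part of the job. Of the things that look like the scale_slide, take the one that is farthest to the robot's right at the start.

How it is judged:
At the end, for the whole second after the job is handed in: All at rest: tube in long rest, barrel in short rest (along the notches within 0.08 rad, 12 mm along, 4 mm across, seated height within 3 mm); lens flat, glass up, within 10.5 mm of the dish centre; slide flat, face up, within 0.2 rad, 11.5 mm along and 10 mm across the tray middle (x of relay_tube in the frame of long_rest between -0.012 and 0.012 m and y of relay_tube in the frame of long_rest between -0.004 and 0.004 m and z of relay_tube in the frame of long_rest between 0.025 and 0.031 m and angle between the x axis of relay_tube and the x axis of long_rest, either way round below 0.08 rad and linear speed of each of relay_tube, zoom_barrel, ring_lens, scale_slide below 0.02 m/s and x of zoom_barrel in the frame of short_rest between -0.012 and 0.012 m and y of zoom_barrel in the frame of short_rest between -0.004 and 0.004 m and z of zoom_barrel in the frame of short_rest between 0.0353 and 0.0413 m and angle between the x axis of zoom_barrel and the x axis of short_rest, either way round below 0.08 rad and horizontal distance between ring_lens and lens_dish below 0.0105 m and angle between each of ring_lens, scale_slide's own z axis and vertical below 0.08 rad and z of ring_lens in the frame of lens_dish between 0.001 and 0.007 m and x of scale_slide in the frame of slide_tray between -0.0115 and 0.0115 m and y of scale_slide in the frame of slide_tray between -0.01 and 0.01 m and z of scale_slide in the frame of slide_tray between 0.005 and 0.011 m and angle between the x axis of scale_slide and the x axis of slide_tray, either way round below 0.2 rad); the robot touches nothing.
It fails at once if the slim tube is let fall, thrown or knocked off (moving faster than 0.8 m/s, as after a fall of some 30 mm, while not held) (contact force between relay_tube and the fingers below 0.05 N and linear speed of relay_tube above 0.8 m/s).
It fails at once if the thick barrel is let fall, thrown or knocked off (moving faster than 0.8 m/s, as after a fall of some 30 mm, while not held) (contact force between zoom_barrel and the fingers below 0.05 N and linear speed of zoom_barrel above 0.8 m/s).
It fails at once if the ring lens is let fall, thrown or knocked off (moving faster than 0.8 m/s, as after a fall of some 30 mm, while not held) (contact force between ring_lens and the fingers below 0.05 N and linear speed of ring_lens above 0.8 m/s).
It fails at once if the scale slide is let fall, thrown or knocked off (moving faster than 0.8 m/s, as after a fall of some 30 mm, while not held) (contact force between scale_slide and the fingers below 0.05 N and linear speed of scale_slide above 0.8 m/s).
It also fails if it takes over 120 s, if anything falls off the work surface, if the arm or the gripper's body presses on something with over 40 N, if the wrist force passes 120 N, or if a joint passes its speed limit or range.

## Working session

There is one attempt and no reset: what is moved stays moved. The work goes in short steps, Python scripts to look and compute and a shell command to move; the robot and the scene stay as the last step left them, time stands still between calls to the robot, and variables do not carry over. Pictures are saved under pics/ and viewed, and the job is handed in when it is done.

```bash
ls; mkdir -p pics; cat > h.py <<'E'
import numpy as np, cv2
from rig import bot, read_camera, calibration, find_in, place_of
def snap(n,f):
    im=read_camera(n); cv2.imwrite(f'pics/{f}.png',cv2.cvtColor(im,cv2.COLOR_RGB2BGR)); return im
E
python3 - <<'E'
from h import *
s=bot.sense(); print(s)
for n in ['scene','top','wrist']:
    snap(n,n+'0'); c=calibration(n); print(n,c)
E
```

```text
pics
{'time': 0.0, 'qpos': array([-1.16881932,  0.62935827,  0.03842006,  1.51836694, -0.02701559,
        0.99629455, -0.02003467]), 'dq': array([-0.00049788,  0.00068044,  0.00014876, -0.00053947,  0.00099726,
        0.00119507,  0.00083838]), 'joint_torque': array([ 1.76813792e-04, -5.63396752e+01,  1.22621287e+00, -1.93447226e+01,
        1.09661461e-02,  1.02266928e-02,  1.36849030e-05]), 'eef_pos': array([0.29273589, 0.57957985, 0.19788121]), 'tool_rot': array([-1.5707963 ,  0.00191002,  1.1029939 ]), 'force': array([ 0.5116468 , -1.18781078, -0.07651265]), 'ft_torque': array([ 0.06608205,  0.01069665, -0.06069724]), 'gripper_width': 0.9967274926065458}
scene {'camera_matrix': array([[488.0345796 ,   0.        , 271.95920582],
       [  0.        , 488.0345796 , 211.6646857 ],
       [  0.        ,   0.        ,   1.        ]]), 'distortion': array([-0.03813032,  0.        ,  0.        ,  0.        ,  0.        ]), 'position': array([ 1.14119169, -0.42218037,  0.99554636]), 'orientation': array([-2.48033936,  0.01790841,  0.97403182])}
top {'camera_matrix': array([[508.95423551,   0.        , 274.28550847],
       [  0.        , 508.95423551, 200.63895728],
       [  0.        ,   0.        ,   1.        ]]), 'distortion': array([-0.16517442,  0.        ,  0.        ,  0.        ,  0.        ]), 'position': array([ 0.31367644, -0.00875507,  1.22648746]), 'orientation': array([-2.94689924e+00,  8.17890113e-04, -1.57160774e+00])}
wrist {'camera_matrix': array([[372.76319959,   0.        , 280.65789285],
       [  0.        , 372.76319959, 212.18008383],
       [  0.        ,   0.        ,   1.        ]]), 'distortion': array([-0.09442644,  0.        ,  0.        ,  0.        ,  0.        ]), 'position': array([0.21916787, 0.61785301, 0.37274502]), 'orientation': array([2.81468832e+00, 7.36696205e-04, 1.10237077e+00])}
```

View pics/top0.png

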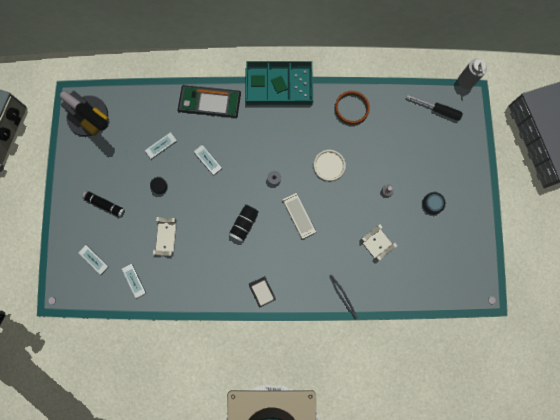

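View pics/scene0.png

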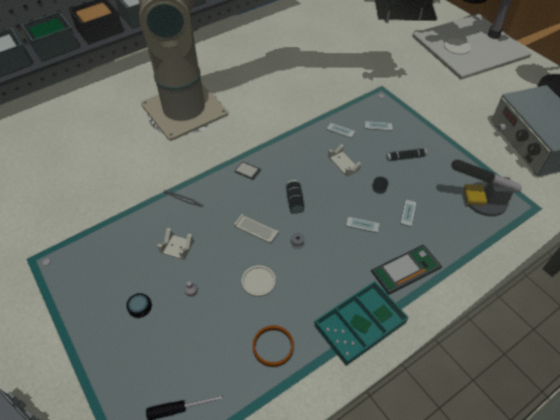

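```bash
python3 - <<'E'
from h import *
for n in ['relay_tube','zoom_barrel','ring_lens','scale_slide','long_rest','short_rest','lens_dish','slide_tray']:
  for c in ['top','scene']:
    print(n,c,[(np.round(d['point'],3).tolist(),round(d['p'],2)) for d in place_of(c,n)])
E
```

```text
relay_tube top [([0.545, 0.415, 0.016], 0.56)]
relay_tube scene [([0.547, 0.417, 0.012], 0.64), ([0.516, -0.066, -0.001], 0.41)]
zoom_barrel top [([0.495, 0.069, 0.021], 0.79)]
zoom_barrel scene [([0.496, 0.065, 0.016], 0.57)]
ring_lens top [([0.541, -0.399, -0.002], 0.75)]
ring_lens scene [([0.545, -0.403, -0.002], 0.68)]
scale_slide top [([0.659, 0.162, -0.0], 0.73), ([0.695, 0.281, 0.002], 0.73), ([0.36, 0.332, 0.0], 0.73), ([0.409, 0.435, 0.002], 0.71), ([0.497, 0.066, 0.019], 0.48)]
scale_slide scene [([0.659, 0.162, 0.0], 0.83), ([0.694, 0.281, -0.003], 0.79), ([0.358, 0.33, -0.001], 0.79), ([0.409, 0.439, -0.004], 0.63)]
long_rest top [([0.464, 0.259, 0.001], 0.67)]
long_rest scene [([0.463, 0.254, 0.003], 0.9), ([0.498, 0.064, 0.018], 0.62)]
short_rest top [([0.515, -0.065, 0.0], 0.67)]
short_rest scene [([0.447, -0.257, -0.001], 0.77)]
lens_dish top [([0.647, -0.147, -0.0], 0.61)]
lens_dish scene [([0.642, -0.146, 0.001], 0.81)]
slide_tray top [([0.516, -0.065, -0.001], 0.64)]
slide_tray scene []
```

The top view shows the slim tube at (104,204), the barrel at (244,223) and the ring lens at (433,203). The long rest is at (165,237), the short rest at (378,243), the dish at (329,165) and the tray at (298,216). The rightmost slide is at (208,160). The small black disc at (158,186) is too small to be the lens. Next I'll make a metric rectification.

```bash
cat >> h.py <<'E'
from scipy.spatial.transform import Rotation as R
def w2p(c,P):
    Rm=R.from_euler('xyz',c['orientation']).as_matrix(); P=np.atleast_2d(P).astype(float)
    q=(P-c['position'])@Rm
    return cv2.projectPoints(q,np.zeros(3),np.zeros(3),c['camera_matrix'],np.array(c['distortion']))[0][:,0]
def ortho(im,c,x0,x1,y0,y1,z,s):
    # rows: x descending (up=+x), cols: y descending (left=+y); s m/px
    xs=np.arange(x1,x0,-s); ys=np.arange(y1,y0,-s)
    X,Y=np.meshgrid(xs,ys,indexing='ij')
    p=w2p(c,np.c_[X.ravel(),Y.ravel(),np.full(X.size,z)]).astype(np.float32)
    return cv2.remap(im,p[:,0].reshape(X.shape),p[:,1].reshape(X.shape),cv2.INTER_CUBIC)
def move(x,y,z,yaw):
    s=bot.sense(); p=s['eef_pos']; M=R.from_euler('xyz',s['tool_rot'])
    T=R.from_euler('xyz',[-np.pi/2,0,yaw]); d=M.inv().apply(np.array([x,y,z])-p)*100
    best=min([(M.inv()*R.from_euler('xyz',[-np.pi/2,0,yaw+k])).as_rotvec(degrees=True) for k in (0,np.pi)],key=np.linalg.norm)
    print('shift cm',np.round(d,2),'rot deg',np.round(best,1),'q7',round(s['qpos'][6],2),'yaw',round(np.degrees(s['tool_rot'][2]),1))
E
python3 - <<'E'
from h import *
im=cv2.cvtColor(cv2.imread('pics/top0.png'),cv2.COLOR_BGR2RGB); c=calibration('top')
its={'tube':(.545,.415,.012),'barrel':(.495,.068,.02),'lens':(.541,-.4,.02),'slide':(.659,.162,.008),'lrest':(.464,.257,.006),'srest':(.447,-.257,.006),'dish':(.645,-.147,.009),'tray':(.516,-.065,.008)}
t=[]
for n,(x,y,z) in its.items():
    o=ortho(im,c,x-.075,x+.075,y-.075,y+.075,z,.00075)
    o=cv2.cvtColor(o,cv2.COLOR_RGB2BGR); cv2.putText(o,n,(3,12),0,.45,(0,0,255)); cv2.line(o,(100,95),(100,105),(0,0,255));cv2.line(o,(95,100),(105,100),(0,0,255)); t.append(o)
cv2.imwrite('pics/orth.png',np.vstack([np.hstack(t[:4]),np.hstack(t[4:])]))
E
```

```text
Traceback (most recent call last):
ValueError: all the input array dimensions except for the concatenation axis must match exactly, but along dimension 0, the array at index 0 has size 201 and the array at index 2 has size 200
```

```bash
cat > orth.py <<'E'
from h import *
its={'tube':(.545,.415,.012),'barrel':(.495,.068,.02),'lens':(.541,-.4,.02),'slide':(.659,.162,.008),'lrest':(.464,.257,.006),'srest':(.447,-.257,.006),'dish':(.645,-.147,.009),'tray':(.516,-.065,.008)}
def run(im,c,out,its=its):
    t=[]
    for n,(x,y,z) in its.items():
        o=ortho(im,c,x-.075,x+.075,y-.075,y+.075,z,.00075)[:200,:200]
        g=o.astype(int); bg=np.median(o.reshape(-1,3),0)
        V=g.sum(2)/3; bgv=bg.sum()/3
        m=(V<bgv-40) if n in('tube','barrel','lens') else (V>bgv+30)
        m=m.astype(np.uint8); m=cv2.morphologyEx(m,cv2.MORPH_CLOSE,np.ones((15,15),np.uint8)); m=cv2.morphologyEx(m,cv2.MORPH_OPEN,np.ones((9,9),np.uint8))
        k,l,st,ce=cv2.connectedComponentsWithStats(m)
        o=cv2.cvtColor(o,cv2.COLOR_RGB2BGR)
        if k>1:
            j=1+np.argmin(np.linalg.norm(ce[1:]-100,axis=1)); cn=cv2.findContours((l==j).astype(np.uint8),0,2)[0][0]
            (cx,cy),(w,h),a=r=cv2.minAreaRect(cn); b=cv2.boxPoints(r)
            W=np.c_[x+.075-b[:,1]*.00075,y+.075-b[:,0]*.00075]
            e=W[1]-W[0]; f=W[2]-W[1]; L=e if np.linalg.norm(e)>np.linalg.norm(f) else f
            print(n,'centre',W.mean(0).round(4),'centroid',(x+.075-ce[j][1]*.00075).round(4),(y+.075-ce[j][0]*.00075).round(4),'size mm',round(w*.75,1),round(h*.75,1),'yaw of long',round(np.degrees(np.arctan2(L[1],L[0]))%180,1))
            cv2.polylines(o,[np.int32(b)],True,(0,255,0),1)
        cv2.putText(o,n,(3,12),0,.45,(0,0,255)); t.append(o)
    while len(t)%4: t.append(t[0]*0)
    cv2.imwrite(out,np.vstack([np.hstack(t[i:i+4]) for i in range(0,len(t),4)]))
E
python3 - <<'E'
from orth import *
for n in('top','scene'):
    print(n);run(cv2.cvtColor(cv2.imread(f'pics/{n}0.png'),cv2.COLOR_BGR2RGB),calibration(n),f'pics/orth_{n}.png')
E
```

```text
top
tube centre [0.5439 0.4147] centroid 0.5444 0.4151 size mm 112.9 28.3 yaw of long 64.9
barrel centre [0.4929 0.068 ] centroid 0.4938 0.0675 size mm 43.2 97.4 yaw of long 151.8
lens centre [ 0.5371 -0.3856] centroid 0.5355 -0.3846 size mm 55.1 35.6 yaw of long 31.6
slide centre [0.6596 0.1589] centroid 0.6597 0.1589 size mm 79.7 28.1 yaw of long 40.5
lrest centre [0.4682 0.2598] centroid 0.4667 0.2584 size mm 49.5 88.3 yaw of long 176.3
srest centre [ 0.4513 -0.2608] centroid 0.4498 -0.2576 size mm 66.8 63.6 yaw of long 38.1
dish centre [ 0.6454 -0.1448] centroid 0.6453 -0.1444 size mm 77.2 78.0 yaw of long 90.0
tray centre [ 0.5186 -0.0679] centroid 0.5185 -0.0678 size mm 107.7 37.4 yaw of long 25.8
scene
tube centre [0.5465 0.418 ] centroid 0.5472 0.4189 size mm 101.0 30.7 yaw of long 64.6
barrel centre [0.4964 0.066 ] centroid 0.4966 0.0659 size mm 39.5 102.4 yaw of long 152.1
lens centre [ 0.5605 -0.4002] centroid 0.564 -0.4005 size mm 42.2 53.7 yaw of long 91.9
slide centre [0.6824 0.1793] centroid 0.6822 0.1789 size mm 16.7 26.2 yaw of long 115.5
lrest centre [0.4616 0.2577] centroid 0.4602 0.2586 size mm 42.0 64.5 yaw of long 177.0
srest centre [ 0.4462 -0.2573] centroid 0.4437 -0.2552 size mm 59.3 60.7 yaw of long 143.0
dish centre [ 0.6428 -0.1436] centroid 0.6426 -0.1437 size mm 76.5 75.8 yaw of long 0.0
tray centre [ 0.5554 -0.0474] centroid 0.5557 -0.0467 size mm 13.0 35.2 yaw of long 115.1
```

View pics/orth_top.png

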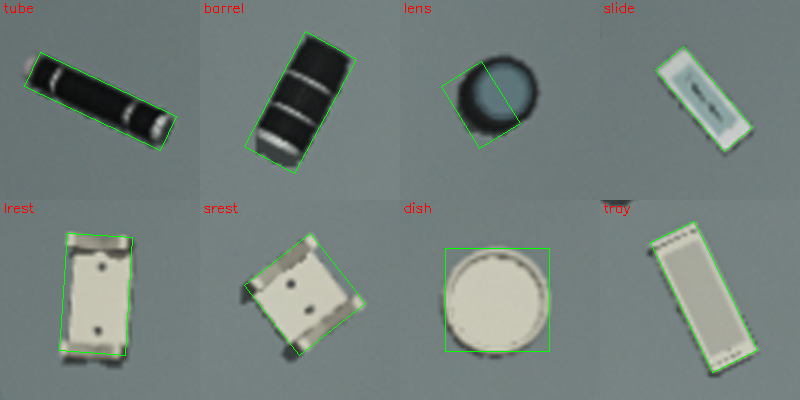

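View pics/wrist0.png

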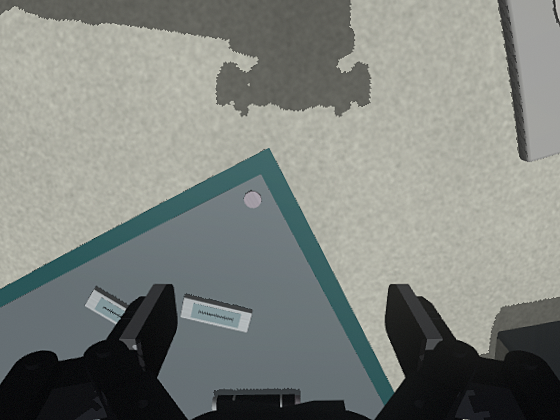

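The tube's long axis is at about 65°, so I'll hover over it with the jaw axis at −25°.

```bash
python3 - <<'E'
from h import *
move(.545,.416,.2,np.radians(-25.1))
E
```

```text
shift cm [ -3.29  -0.12 -29.89] rot deg [-0.  88.3 -0. ] q7 -0.02 yaw 63.2
```

```bash
python3 -m pendant '[[[-0.4,0,-3.7,0,10,0,100],[-0.8,0,-7.5,0,20,0,100],[-1.2,0,-11.2,0,30,0,100],[-1.6,0,-15,0,40,0,100],[-2,0,-18.8,0,50,0,100],[-2.5,0,-22.5,0,60,0,100],[-2.9,0,-26,0,70,0,100],[-3.3,-0.1,-29.9,0,80,0,100]]]' 40
python3 -m pendant '[[[0,0,0,0,5,0,100],[0,0,0,0,8.3,0,100],[0,0,0,0,8.3,0,100],[0,0,0,0,8.3,0,100],[0,0,0,0,8.3,0,100],[0,0,0,0,8.3,0,100],[0,0,0,0,8.3,0,100],[0,0,0,0,8.3,0,100]]]'
python3 - <<'E'
from orth import *
s=bot.sense();print(s['eef_pos'],s['tool_rot'],s['time'])
c=calibration('wrist');im=snap('wrist','w1')
run(im,c,'pics/ow1.png',{'tube':its['tube']})
E
```

```text
time: 1.95
eef_pos: [0.5455, 0.4157, 0.1998]
tool_rot: [-1.57, 0.001, -0.298]
force: [-0.2, 0.3, 0.0]
gripper_width: 1.0
time: 2.95
eef_pos: [0.5451, 0.4159, 0.1998]
tool_rot: [-1.571, -0.0, -0.438]
force: [0.1, -0.0, -0.4]
gripper_width: 0.997
[0.54508512 0.41589407 0.19981083] [-1.57077486e+00 -6.34261591e-06 -4.38058485e-01] 2.95
tube centre [0.5111 0.4294] centroid 0.5233 0.4382 size mm 111.0 111.4 yaw of long 163.8
```

View pics/ow1.png

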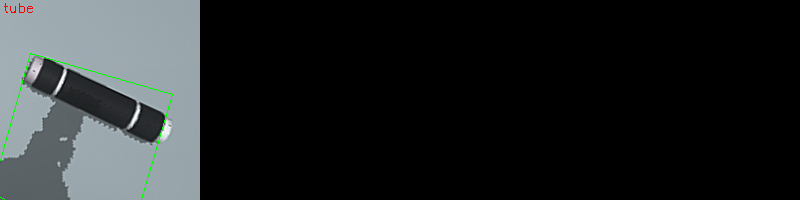

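View pics/w1.png

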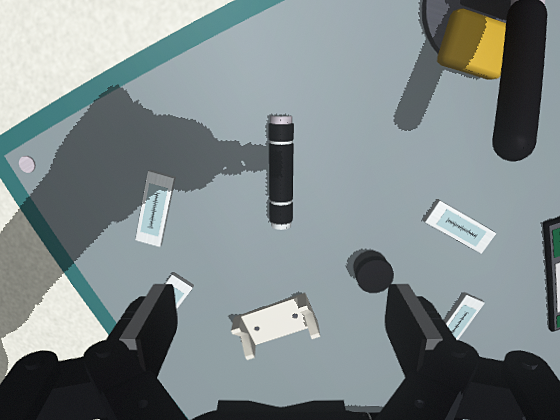

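The wrist view shows the tube upright at column ~281, between rows 114 and 230 and lined up with the tool. The rest is at (277,325).

```bash
cat >> h.py <<'E'
def p2w(c,uv,z):
    n=cv2.undistortPoints(np.array(uv,float).reshape(-1,1,2),c['camera_matrix'],np.array(c['distortion']))[:,0]
    d=np.c_[n,np.ones(len(n))]@R.from_euler('xyz',c['orientation']).as_matrix().T
    return c['position']+d*((z-c['position'][2])/d[:,2])[:,None]
def blob(im,seed,lo,hi):
    """component containing seed of mean brightness lo..hi; returns mask"""
    V=im.mean(2); m=((V>=lo)&(V<=hi)).astype(np.uint8); m=cv2.morphologyEx(m,cv2.MORPH_CLOSE,np.ones((5,5),np.uint8))
    l=cv2.connectedComponents(m,connectivity=4)[1]; return (l==l[seed[1],seed[0]]).astype(np.uint8)
E
python3 - <<'E'
from h import *
im=cv2.cvtColor(cv2.imread('pics/w1.png'),cv2.COLOR_BGR2RGB);c=calibration('wrist')
# tube side edges, row-wise
V=im.mean(2)
for r in(118,135,150,185,200,215,226):
    g=np.diff(V[r,255:310]); print(r,255+np.argmin(g)+.5+.5,255+np.argmax(g)+1, end=' | ')
print()
print('V col281', V[105:122,281].round(),V[222:238,281].round())
w=p2w(c,[(281,114.5),(281,229.5)],.012);print(w,np.linalg.norm(w[1]-w[0]))
E
python3 - <<'E'
import cv2
im=cv2.imread('pics/w1.png')[95:365,200:350];cv2.imwrite('pics/w1z.png',cv2.resize(im,None,fx=2.2,fy=2.2,interpolation=0))
E
```

```text
118 268.0 293 | 135 265.0 294 | 150 269.0 294 | 185 269.0 293 | 200 267.0 292 | 215 269.0 293 | 226 290.0 291 | 
V col281 [172. 171. 171. 172. 171. 172. 172. 172. 179. 123.  70. 119. 204. 221.
 212. 213. 222.] [ 41.  30.  85. 194. 243. 240. 241. 228. 154. 162. 163. 163. 164. 162.
 163. 162.]
[[0.5699446  0.46882615 0.012     ]
 [0.52031975 0.36299093 0.012     ]] 0.11689191121221555
```

View pics/w1z.png

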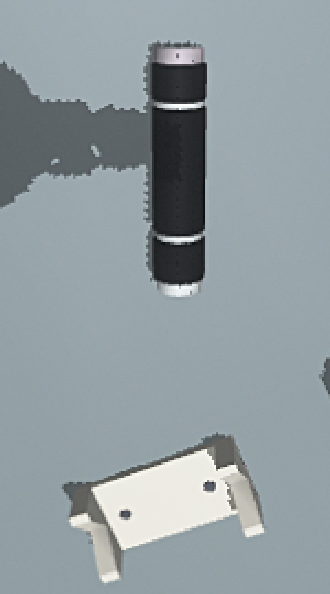

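```bash
python3 -m pendant '[[[0,4,0,0,0,0,60],[0,8,0,0,0,0,60],[0,12,0,0,0,0,60],[0,15,0,0,0,0,60],[0,17,0,0,0,0,60],[0,18.5,0,0,0,0,60],[0,19.5,0,0,0,0,60],[0,19.5,0,0,0,0,60]]]' 40
python3 -m pendant '[[[0,0,0,0,0,0,5],[0,0,0,0,0,0,5],[0,0,0,0,0,0,5],[0,0,0,0,0,0,5],[0,0,0,0,0,0,5],[0,0,0,0,0,0,5],[0,0,0,0,0,0,5],[0,0,0,0,0,0,5]]]' 40
python3 - <<'E'
from h import *
snap('wrist','w2')
E
```

```text
time: 4.0
eef_pos: [0.545, 0.4159, 0.0046]
tool_rot: [-1.571, 0.0, -0.438]
force: [0.2, 0.3, 0.8]
gripper_width: 0.598
time: 5.0
eef_pos: [0.5451, 0.4159, 0.0048]
tool_rot: [-1.571, 0.0, -0.438]
force: [-0.1, -0.5, -0.9]
gripper_width: 0.047
```

View pics/w2.png

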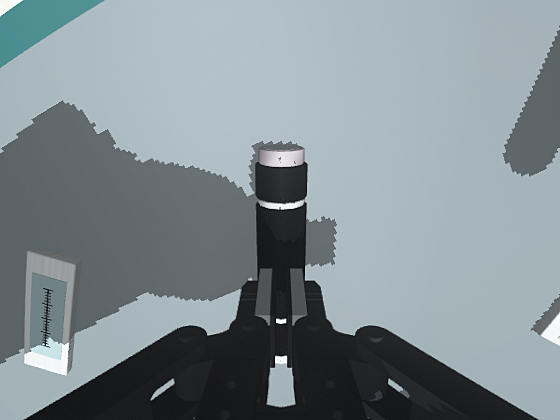

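```bash
python3 - <<'E'
import cv2
im=cv2.imread('pics/w2.png')[130:420,180:380];cv2.imwrite('pics/w2z.png',cv2.resize(im,None,fx=2,fy=2,interpolation=2))
from h import *
snap('scene','s2')
im=cv2.imread('pics/s2.png')[100:220,330:490];cv2.imwrite('pics/s2z.png',cv2.resize(im,None,fx=4,fy=4,interpolation=2))
E
```

```text
(no output)
```

View pics/w2z.png

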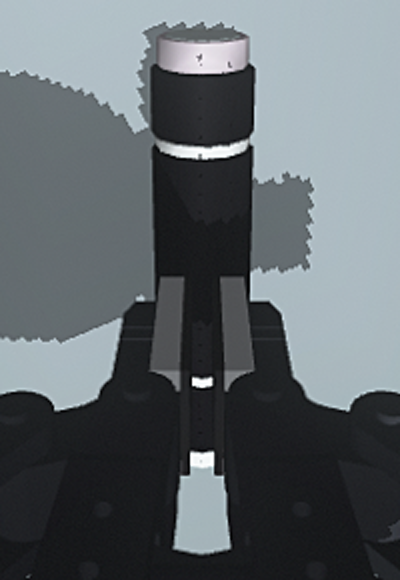

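View pics/s2z.png

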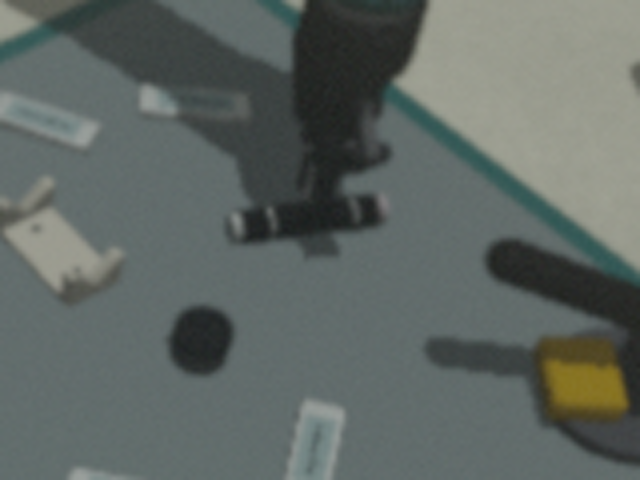

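```bash
python3 - <<'E'
from h import *
s=bot.sense();c=calibration('wrist');M=R.from_euler('xyz',s['tool_rot'])
for w in (2,4.5,12):
  for d in (0,-5,-10,-15,-20,-25,-30):
    print(w,d,w2p(c,s['eef_pos']+M.apply([[w/1000,d/1000,.011],[w/1000,d/1000,-.011]])).round(0).tolist())
print(s['gripper_width'],s['joint_torque'])
E
```

```text
2 0 [[285.0, 237.0], [285.0, 275.0]]
2 -5 [[285.0, 241.0], [285.0, 280.0]]
2 -10 [[285.0, 245.0], [285.0, 285.0]]
2 -15 [[286.0, 249.0], [285.0, 290.0]]
2 -20 [[286.0, 254.0], [285.0, 296.0]]
2 -25 [[286.0, 258.0], [286.0, 301.0]]
2 -30 [[286.0, 264.0], [286.0, 307.0]]
4.5 0 [[290.0, 237.0], [290.0, 275.0]]
4.5 -5 [[290.0, 241.0], [290.0, 280.0]]
4.5 -10 [[291.0, 245.0], [290.0, 285.0]]
4.5 -15 [[291.0, 249.0], [290.0, 290.0]]
4.5 -20 [[291.0, 254.0], [291.0, 296.0]]
4.5 -25 [[291.0, 258.0], [291.0, 301.0]]
4.5 -30 [[292.0, 264.0], [291.0, 307.0]]
12 0 [[305.0, 237.0], [304.0, 275.0]]
12 -5 [[306.0, 241.0], [305.0, 280.0]]
12 -10 [[306.0, 245.0], [305.0, 285.0]]
12 -15 [[307.0, 249.0], [306.0, 290.0]]
12 -20 [[308.0, 254.0], [306.0, 296.0]]
12 -25 [[308.0, 258.0], [307.0, 301.0]]
12 -30 [[309.0, 263.0], [308.0, 307.0]]
0.05100223326509204 [-1.12580037e-03 -6.37768507e+01  7.35618621e+00 -1.40514547e+01
  9.00741841e-03  2.00361537e-03  1.61166474e-05]
```

```bash
python3 -m pendant '[[[0,0,0,0,0,0,60],[0,0,0,0,0,0,60],[0,0,0,0,0,0,60],[0,-4,0,0,0,0,60],[0,-8,0,0,0,0,60],[0,-10,0,0,0,0,60],[0,-10,0,0,0,0,60],[0,-10,0,0,0,0,60]]]' 40
python3 - <<'E'
from h import *
s=bot.sense();c=calibration('scene');im=snap('scene','s3')
p=w2p(c,[s['eef_pos'],s['eef_pos']+[0,0,.019],s['eef_pos']+[0,0,.03],s['eef_pos']+[0,0,.054]]); print(s['eef_pos'],p)
im=im[:,:,::-1].copy()
u,v=p[0].astype(int); x0,y0=u-70,max(0,v-90)
z=cv2.resize(im[y0:y0+150,x0:x0+140],None,fx=4,fy=4,interpolation=2)
for q in p: cv2.circle(z,(int((q[0]-x0+.5)*4),int((q[1]-y0+.5)*4)),3,(0,0,255),-1)
cv2.imwrite('pics/s3z.png',z)
snap('wrist','w3')
E
```

```text
time: 6.1
eef_pos: [0.5439, 0.4154, 0.1031]
tool_rot: [-1.573, 0.002, -0.438]
force: [0.6, 0.1, -1.4]
gripper_width: 0.599
[0.54390953 0.4153957  0.10314794] [[412.32739176 129.8758791 ]
 [413.81554218 124.49341457]
 [414.69219563 121.32060427]
 [416.64447848 114.2493343 ]]
```

View pics/s3z.png

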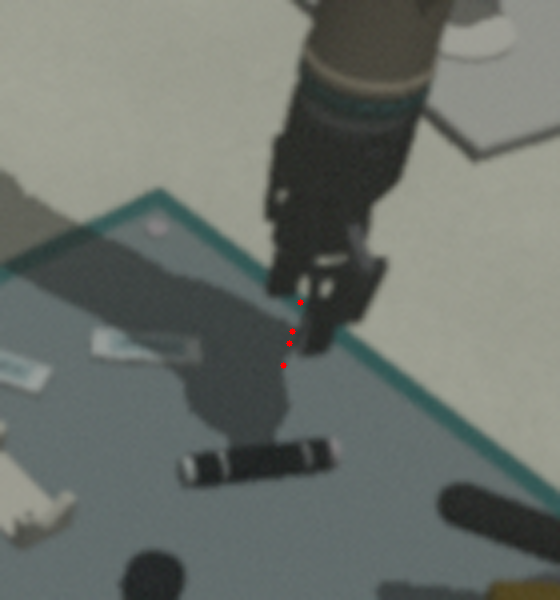

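View pics/w3.png

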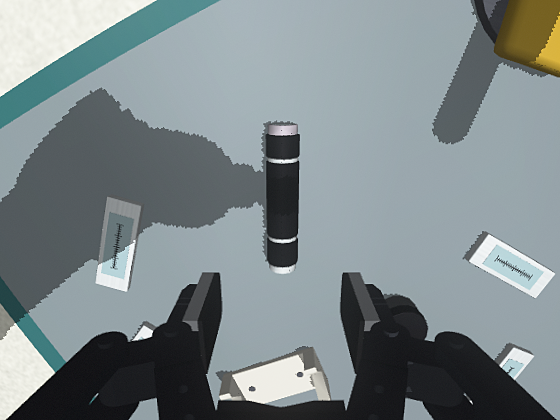

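In the wrist picture the finger gap is narrower than the tube, and in the scene picture nothing covers the tube. So the fingers shut above it: the fingertips end about 30 mm short of the reported TCP. I'll descend in steps and watch the force.

```bash
python3 -m pendant '[[[0,3,0,0,0,0,50],[0,6,0,0,0,0,50],[0,8,0,0,0,0,50],[0,9.5,0,0,0,0,50],[0,10.5,0,0,0,0,50],[0,11.2,0,0,0,0,50],[0,11.7,0,0,0,0,50],[0,12,0,0,0,0,50]]]' 40
python3 - <<'E'
from h import *
snap('wrist','w4')
im=snap('scene','s4');cv2.imwrite('pics/s4z.png',cv2.resize(im[90:190,350:480,::-1],None,fx=4,fy=4,interpolation=2))
E
```

```text
time: 7.2
eef_pos: [0.5453, 0.4161, -0.015]
tool_rot: [-1.57, -0.0, -0.438]
force: [-0.1, 0.0, -0.8]
gripper_width: 0.503
```

View pics/s4z.png

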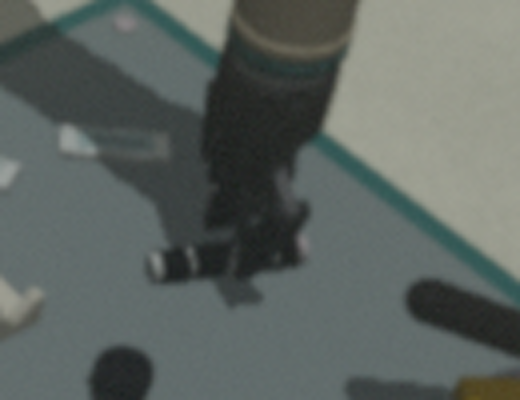

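View pics/w4.png

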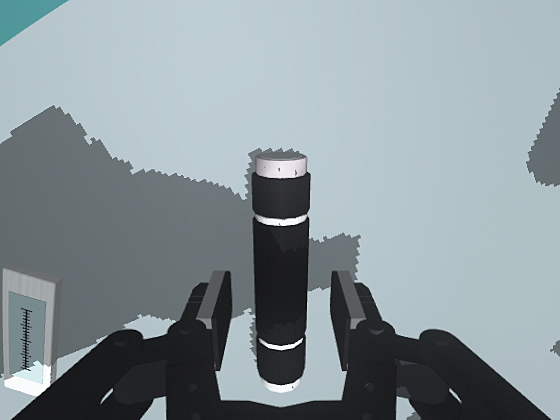

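The scene picture now shows the near finger covering the tube, so the fingers straddle it. I'll lower further.

```bash
python3 -m pendant '[[[0,0.2,0,0,0,0,50],[0,0.4,0,0,0,0,50],[0,0.6,0,0,0,0,50],[0,0.8,0,0,0,0,50],[0,0.9,0,0,0,0,50],[0,1.0,0,0,0,0,50],[0,1.0,0,0,0,0,50],[0,1.0,0,0,0,0,50]]]' 40
python3 -m pendant '[[[0,0,0,0,0,0,40],[0,0,0,0,0,0,35],[0,0,0,0,0,0,30],[0,0,0,0,0,0,25],[0,0,0,0,0,0,20],[0,0,0,0,0,0,15],[0,0,0,0,0,0,10],[0,0,0,0,0,0,10]]]' 30
python3 - <<'E'
from h import *
snap('wrist','w5')
E
```

```text
time: 8.3
eef_pos: [0.5451, 0.416, -0.0251]
tool_rot: [-1.571, 0.0, -0.438]
force: [-0.9, -0.1, 0.1]
gripper_width: 0.502
time: 9.3
eef_pos: [0.5451, 0.4159, -0.025]
tool_rot: [-1.571, 0.0, -0.438]
force: [-1.8, -0.1, 4.1]
gripper_width: 0.266
```

View pics/w5.png

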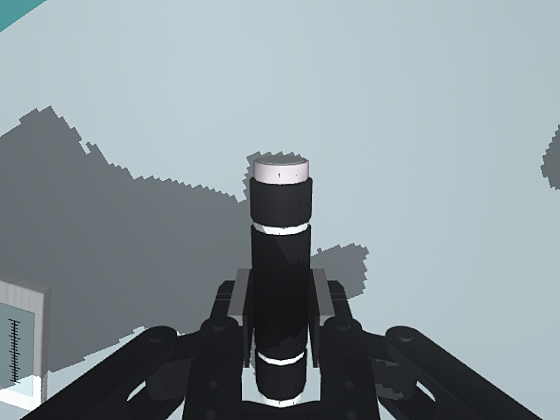

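It holds at 27 %, about the tube's diameter, but the tips may sit only just at axis height. I'll regrasp 5 mm lower.

```bash
python3 -m pendant '[[[0,0,0,0,0,0,40],[0,0,0,0,0,0,40],[0,0.2,0,0,0,0,40],[0,0.4,0,0,0,0,40],[0,0.5,0,0,0,0,40],[0,0.5,0,0,0,0,40],[0,0.5,0,0,0,0,40],[0,0.5,0,0,0,0,40]]]' 30
python3 -m pendant '[[[0,0,0,0,0,0,35],[0,0,0,0,0,0,30],[0,0,0,0,0,0,25],[0,0,0,0,0,0,15],[0,0,0,0,0,0,15],[0,0,0,0,0,0,10],[0,0,0,0,0,0,10],[0,0,0,0,0,0,10]]]' 40
python3 -m pendant '[[[0,-0.3,0,0,0,0,10],[0,-1,0,0,0,0,10],[0,-2,0,0,0,0,10],[0,-3.5,0,0,0,0,10],[0,-5,0,0,0,0,10],[0,-6.5,0,0,0,0,10],[0,-8,0,0,0,0,10],[0,-8,0,0,0,0,10]]]' 40
python3 - <<'E'
from h import *
snap('wrist','w6');move(.464,.258,.06,np.radians(-93.5))
for n in('top','scene'): print([(np.round(d['point'],4).tolist(),round(d['p'],2)) for d in find_in(n,'relay_tube')])
E
```

```text
time: 10.35
eef_pos: [0.5451, 0.4159, -0.0301]
tool_rot: [-1.571, 0.0, -0.438]
force: [-1.2, 1.1, -0.4]
gripper_width: 0.398
time: 11.35
eef_pos: [0.5452, 0.4159, -0.03]
tool_rot: [-1.571, -0.0, -0.438]
force: [-1.1, 0.1, 3.3]
gripper_width: 0.264
time: 12.35
eef_pos: [0.5461, 0.4166, 0.0517]
tool_rot: [-1.568, -0.001, -0.438]
force: [-0.3, 0.6, -1.4]
gripper_width: 0.263
shift cm [ -0.66  -0.96 -17.78] rot deg [-0.1 68.4 -0. ] q7 -0.8 yaw -25.1
[([0.5417, 0.4089, 0.0266], 0.88), ([0.4623, 0.2588, 0.0044], 0.64)]
[([0.5426, 0.3972, 0.022], 0.46)]
```

View pics/w6.png

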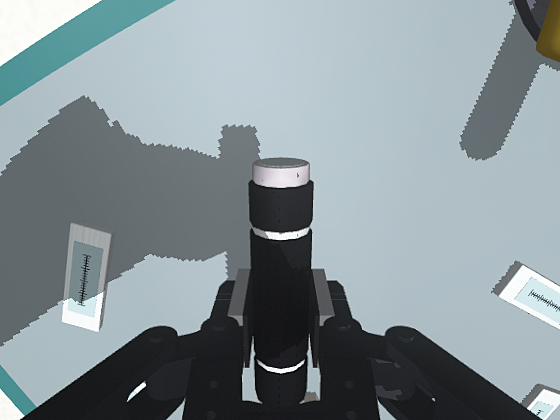

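Lifted. Next I'll fit the two rests with a model-silhouette match across the start pictures.

```bash
cat > fit.py <<'E'
from h import *
from scipy.optimize import minimize
SC=4
def wristcal(eef,rot):
    s=bot.sense();c=calibration('wrist');M=R.from_euler('xyz',s['tool_rot']);N=R.from_euler('xyz',rot);D=N*M.inv()
    c['position']=np.array(eef)+D.apply(c['position']-s['eef_pos']); c['orientation']=(D*R.from_euler('xyz',c['orientation'])).as_euler('xyz'); return c
def parts(kind):
    b=lambda x,y,z:np.array([[sx*x/2,sy*y/2,sz] for sx in(-1,1) for sy in(-1,1) for sz in(0,z)])
    P=[]
    if kind=='tray':
        return [b(108,38,8)]+[b(5,38,13)+[s*51.5,0,0] for s in(-1,1)]
    if kind=='slide': return [b(80,28,8)]
    L,W,cl,H,nw,nb=(90,44,70,28,34,11) if kind=='long' else (66,56,46,32,44,10)
    P.append(b(L,W,6))
    for s in(-1,1):
        x0,x1=sorted([s*cl/2,s*(cl/2+10)])
        for pg in([(-W/2,0),(W/2,0),(W/2,nb),(-W/2,nb)],[(-W/2,0),(-W/2,H),(-nw/2,H),(0,nb),(0,0)],[(W/2,0),(W/2,H),(nw/2,H),(0,nb),(0,0)]):
            P.append(np.array([[x,y,z] for x in(x0,x1) for y,z in pg]))
    return P
def render(c,kind,x,y,a,box):
    u0,v0,u1,v1=box; m=np.zeros(((v1-v0)*SC,(u1-u0)*SC),np.uint8); ca,sa=np.cos(a),np.sin(a)
    for p in parts(kind):
        q=p/1000.; w=np.c_[x+q[:,0]*ca-q[:,1]*sa,y+q[:,0]*sa+q[:,1]*ca,q[:,2]]
        uv=(w2p(c,w)-[u0,v0]+.5)*SC
        # split concave polys into convex via hull is slightly coarse for notch parts; triangulate
        h=cv2.convexHull(uv.astype(np.float32)) ; cv2.fillPoly(m,[np.int32(h.round())],1)
    return cv2.resize(m.astype(np.float32),None,fx=1/SC,fy=1/SC,interpolation=cv2.INTER_AREA)
def softmask(im,box,lo,hi):
    u0,v0,u1,v1=box; V=im[v0:v1,u0:u1].astype(float).mean(2); return np.clip((V-lo)/(hi-lo),0,1)
def fit(views,kind,g):
    # views: (cal, softmask, box)
    def cost(t): return sum(np.abs(render(c,kind,t[0]/1000,t[1]/1000,np.radians(t[2]),b)-m).sum()/m.sum() for c,m,b in views)
    best=minimize(cost,[g[0]*1000,g[1]*1000,g[2]],method='Nelder-Mead',options=dict(initial_simplex=[[g[0]*1000+a,g[1]*1000+b,g[2]+d] for a,b,d in((0,0,0),(5,0,0),(0,5,0),(0,0,5))],xatol=.05,fatol=1e-4))
    return best.x.round(2),round(best.fun/len(views),3)
E
python3 - <<'E'
from fit import *
ld=lambda n:cv2.cvtColor(cv2.imread(f'pics/{n}.png'),cv2.COLOR_BGR2RGB)
ims={'top':ld('top0'),'scene':ld('scene0'),'w1':ld('w1')}
cal={'top':calibration('top'),'scene':calibration('scene'),'w1':wristcal([0.54508512,0.41589407,0.19981083],[-1.57077486,-6e-6,-.438058485])}
def go(kind,g,vs):
    for n in vs+[vs]:
        L=n if isinstance(n,list) else [n]; V=[]
        for k in L:
            p=w2p(cal[k],[g[0],g[1],.01])[0]; r=45 if k=='w1' else (24 if kind!='tray' else 32); h=65 if k=='w1' else r
            u0,v0=(p-[h,r+ (10 if k=='w1' else 0)]).astype(int); b=(u0,v0,u0+2*h,v0+2*r+(15 if k=='w1' else 0)); im=ims[k]
            bg=np.median(im[b[1]:b[3],b[0]:b[2]].reshape(-1,3).mean(1))
            m=softmask(im,b,bg+8,bg+45)
            nc,l,st,ce=cv2.connectedComponentsWithStats((m>.3).astype(np.uint8)); j=1+np.argmax(st[1:,4]); m=m*cv2.dilate((l==j).astype(np.uint8),np.ones((5,5)))
            V.append((cal[k],m,b))
        print(kind,L,*fit(V,kind,g))
go('long',(.464,.258,176.5),['top','scene','w1'])
go('short',(.449,-.257,38),['top','scene'])
go('tray',(.516,-.066,25.5),['top','scene'])
E
```

```text
long ['top'] [466.26 258.07 176.29] 0.438
long ['scene'] [460.06 262.09 175.2 ] 1.158
long ['w1'] [464.76 256.91 171.34] 0.579
long ['top', 'scene', 'w1'] [464.01 257.99 176.44] 0.742
short ['top'] [ 449.93 -257.29   37.61] 0.444
short ['scene'] [ 440.8  -258.09   51.46] 1.13
short ['top', 'scene'] [ 449.19 -256.53   38.36] 0.839
tray ['top'] [518.58 -67.87  26.44] 0.21
tray ['scene'] [513.42 -64.51  29.08] 1.178
tray ['top', 'scene'] [516.94 -67.11  27.23] 0.756
```

```bash
cat >> fit.py <<'E'
def overlay(im,c,kind,x,y,adeg,half,f,out):
    p=w2p(c,[x,y,.015])[0]; u0,v0=(p-half).astype(int); u0=max(0,u0);v0=max(0,v0)
    z=cv2.resize(np.ascontiguousarray(im[v0:v0+2*half,u0:u0+2*half,::-1]),None,fx=f,fy=f,interpolation=cv2.INTER_CUBIC)
    a=np.radians(adeg);ca,sa=np.cos(a),np.sin(a)
    for q in parts(kind):
        q=q/1000; w=np.c_[x+q[:,0]*ca-q[:,1]*sa,y+q[:,0]*sa+q[:,1]*ca,q[:,2]]; uv=(w2p(c,w)-[u0,v0]+.5)*f
        n=len(q)
        if n==8 and len(set(q[:,2]))==2: E=[(i,j) for i in range(8) for j in range(i) if (abs(q[i]-q[j])>1e-9).sum()==1]
        else: E=[(s+i,s+(i+1)%(n//2)) for s in(0,n//2) for i in range(n//2)]+[(i,i+n//2) for i in range(n//2)]
        for i,j in E: cv2.line(z,tuple(np.int32(uv[i].round())),tuple(np.int32(uv[j].round())),(0,0,255),1)
    return z
E
python3 - <<'E'
from fit import *
ld=lambda n:cv2.cvtColor(cv2.imread(f'pics/{n}.png'),cv2.COLOR_BGR2RGB)
cw=wristcal([0.54508512,0.41589407,0.19981083],[-1.57077486,-6e-6,-.438058485])
a=overlay(ld('w1'),cw,'long',.465,.258,176.4,66,4,0)
b=overlay(ld('top0'),calibration('top'),'long',.465,.258,176.4,26,5,0)
d=overlay(ld('scene0'),calibration('scene'),'long',.465,.258,176.4,26,5,0)
cv2.imwrite('pics/ovl.png',np.hstack([a[:520],np.vstack([b,d])]))
E
```

```text
(no output)
```

View pics/ovl.png

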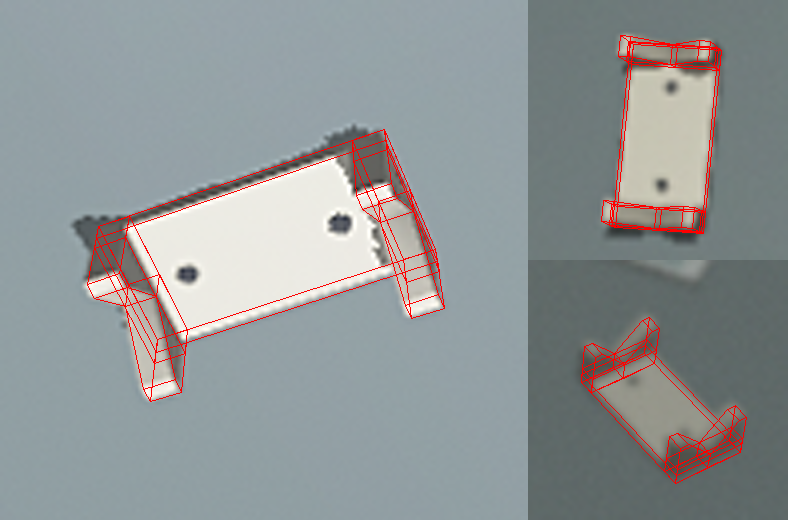

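The long rest fits (0.465, 0.258), 176.4° in all three views. I'll carry the tube over.

```bash
python3 - <<'E'
from h import *
move(.465,.258,.055,np.radians(-93.6))
E
```

```text
shift cm [ -0.51  -0.56 -17.66] rot deg [ 0.1 68.5 -0. ] q7 -0.8 yaw -25.1
```

```bash
python3 -m pendant '[[[-0.1,-0.2,-2.2,0,8.5,0,10],[-0.1,-0.5,-4.5,0,17,0,10],[-0.2,-0.5,-6.7,0,25.5,0,10],[-0.2,-0.5,-9,0,34,0,10],[-0.3,-0.5,-11.2,0,43,0,10],[-0.4,-0.5,-13.5,0,51.5,0,10],[-0.5,-0.5,-15.7,0,60,0,10],[-0.5,-0.5,-17.7,0,68.5,0,10]]]' 40
python3 -m pendant '[[[0,0,0,0,0,0,10],[0,0,0,0,0,0,10],[0,0,0,0,0,0,10],[0,0,0,0,0,0,10],[0,0,0,0,0,0,10],[0,0,0,0,0,0,10],[0,0,0,0,0,0,10],[0,0,0,0,0,0,10]]]' 40
python3 - <<'E'
from fit import *
move(.465,.258,-.014,np.radians(-93.6))
c=calibration('wrist');im=snap('wrist','w7')
z=overlay(im,c,'long',.465,.258,176.4,105,2,0);z2=overlay(snap('top','t7'),calibration('top'),'long',.465,.258,176.4,35,6,0)
cv2.imwrite('pics/ov7.png',np.hstack([z[:350],z2[:350]]))
E
```

```text
time: 13.5
eef_pos: [0.4646, 0.2569, 0.0543]
tool_rot: [-1.572, -0.001, -1.639]
force: [0.2, 0.5, -1.5]
gripper_width: 0.262
time: 14.5
eef_pos: [0.4655, 0.2578, 0.0548]
tool_rot: [-1.571, 0.0, -1.634]
force: [0.3, 0.6, -0.9]
gripper_width: 0.265
shift cm [-0.02  6.88 -0.05] rot deg [ 0. -0. -0.] q7 -1.45 yaw -93.6
```

View pics/ov7.png

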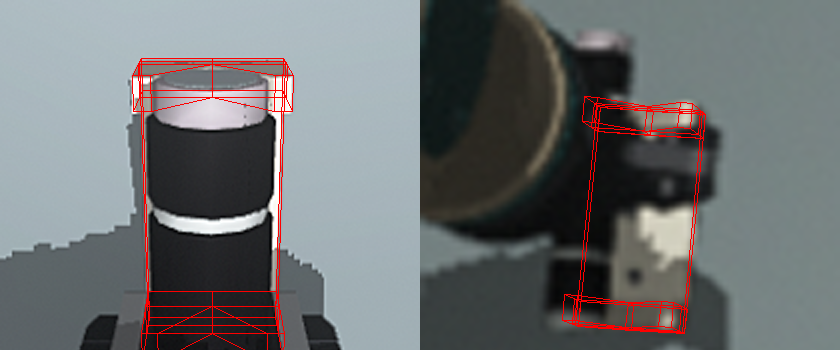

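The wrist overlay shows the tube centred between the notch outlines. I'll lower it to 4 mm short, then contact.

```bash
python3 -m pendant '[[[0,1.5,0,0,0,0,10],[0,3,0,0,0,0,10],[0,4.2,0,0,0,0,10],[0,5.2,0,0,0,0,10],[0,5.9,0,0,0,0,10],[0,6.3,0,0,0,0,10],[0,6.5,0,0,0,0,10],[0,6.5,0,0,0,0,10]]]' 40
python3 -m pendant '[[[0,0.1,0,0,0,0,10],[0,0.2,0,0,0,0,10],[0,0.3,0,0,0,0,10],[0,0.35,0,0,0,0,10],[0,0.4,0,0,0,0,10],[0,0.4,0,0,0,0,10],[0,0.4,0,0,0,0,10],[0,0.4,0,0,0,0,10]]]' 40
```

```text
time: 15.6
eef_pos: [0.4656, 0.2578, -0.0101]
tool_rot: [-1.571, 0.0, -1.634]
force: [-1.1, -0.4, -1.2]
gripper_width: 0.263
time: 16.6
eef_pos: [0.4655, 0.2575, -0.014]
tool_rot: [-1.571, -0.0, -1.634]
force: [-0.6, -1.6, 3.2]
gripper_width: 0.264
```

Contact (+4 N) comes exactly at the expected height. I'll release and retreat.

```bash
python3 -m pendant '[[[0,0,0,0,0,0,26],[0,0,0,0,0,0,30],[0,0,0,0,0,0,36],[0,0,0,0,0,0,45],[0,0,0,0,0,0,55],[0,0,0,0,0,0,60],[0,-0.5,0,0,0,0,60],[0,-2,0,0,0,0,60]]]' 40
python3 -m pendant '[[[0,-4,0,0,0,0,80],[0,-8,0,0,0,0,100],[0,-11,0,0,0,0,100],[0,-13,0,0,0,0,100],[0,-15,0,0,0,0,100],[0,-15,0,0,0,0,100],[0,-15,0,0,0,0,100],[0,-15,0,0,0,0,100]]]' 40
python3 - <<'E'
from fit import *
c=calibration('wrist');im=snap('wrist','w8')
z=overlay(im,c,'long',.465,.258,176.4,85,3,0);cv2.imwrite('pics/ov8.png',z)
E
```

```text
time: 17.6
eef_pos: [0.465, 0.2575, 0.0061]
tool_rot: [-1.572, -0.001, -1.634]
force: [1.1, 0.3, 0.5]
gripper_width: 0.599
time: 18.6
eef_pos: [0.4649, 0.2575, 0.1551]
tool_rot: [-1.572, -0.001, -1.634]
force: [-0.8, 0.2, -0.5]
gripper_width: 0.999
```

View pics/ov8.png

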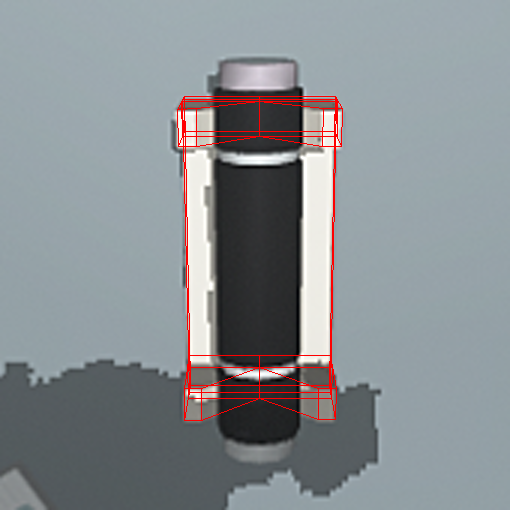

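The tube is seated in both notches and centred. The barrel is next.

```bash
python3 - <<'E'
from h import *
c=calibration('wrist')
im=cv2.imread('pics/w8.png');p=w2p(c,[.465,.258,.015])[0];u0,v0=(p-85).astype(int)
print(p2w(c,[(u0+260/3,v0+57/3),(u0+260/3,v0+462/3)],.028), p2w(c,[(u0+217/3,v0+260/3),(u0+301/3,v0+260/3)],.028))
move(.495,.067,.16,np.radians(-118.2))
E
```

```text
[[0.52308116 0.25373184 0.028     ]
 [0.40604108 0.2610977  0.028     ]] [[0.46851149 0.26917192 0.028     ]
 [0.46702135 0.24581708 0.028     ]]
shift cm [18.82 -0.48  4.2 ] rot deg [ 0.1 24.6  0.1] q7 -1.58 yaw -93.6
```

```bash
python3 -m pendant '[[[3,0,0.5,0,4,0,100],[7,-0.2,1.5,0,9,0,100],[11,-0.3,2.5,0,14,0,100],[15,-0.4,3.3,0,19,0,100],[18.8,-0.5,4.2,0,24.6,0,100],[18.8,-0.5,4.2,0,24.6,0,100],[18.8,-0.5,4.2,0,24.6,0,100],[18.8,-0.5,4.2,0,24.6,0,100]]]' 40
python3 - <<'E'
from fit import *
s=bot.sense();print(s['eef_pos'],s['tool_rot'])
c=calibration('wrist');im=snap('wrist','w9')
E
```

```text
time: 19.65
eef_pos: [0.4952, 0.0684, 0.1605]
tool_rot: [-1.572, 0.0, -2.061]
force: [0.5, -0.2, 0.4]
gripper_width: 1.001
[0.4951583  0.06840846 0.16048652] [-1.57173855e+00  1.57095221e-05 -2.06149226e+00]
```

View pics/w9.png

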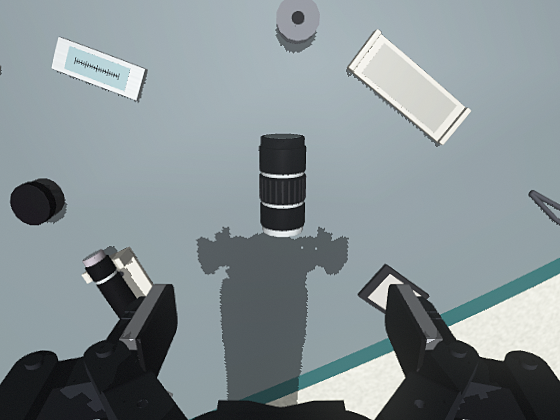

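The barrel stands upright at column ~282, rows 134–236. The tray is at (410,87) and the target slide at (98,69).

```bash
python3 - <<'E'
from h import *
im=cv2.imread('pics/w9.png');cv2.imwrite('pics/w9z.png',cv2.resize(im[120:250,235:335],None,fx=4.5,fy=4.5,interpolation=0))
c=calibration('wrist');V=im.astype(float).mean(2)
for r in(150,165,195,215,225):
    g=np.diff(V[r,240:325]);a,b=240+np.argmin(g[:42])+1,240+42+np.argmax(g[42:])+1
    w=p2w(c,[(a,r),(b,r)],.022);print(r,a,b,w.mean(0).round(4),np.linalg.norm(w[1]-w[0]).round(4))
E
```

```text
150 259 306 [0.5226 0.053  0.022 ] 0.0396
165 259 306 [0.5113 0.0591 0.022 ] 0.0401
195 259 306 [0.4878 0.0716 0.022 ] 0.0411
215 260 305 [0.4715 0.0803 0.022 ] 0.04
225 262 304 [0.4628 0.0843 0.022 ] 0.0377
```

View pics/w9z.png

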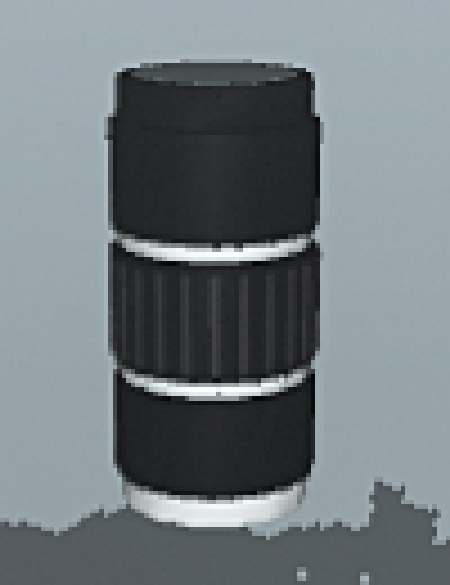

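```bash
python3 - <<'E'
from h import *
c=calibration('wrist')
w=p2w(c,[(282.5,236)],.02),p2w(c,[(282.5,236)],.036),p2w(c,[(282.5,138.5)],.037),p2w(c,[(282.5,134)],.015);print(w)
m=(w[1]+w[2])/2;print(m,np.linalg.norm(w[1]-w[2]))
move(.4955,.067,.02,np.radians(-118))
E
```

```text
(array([[0.45291128, 0.09013394, 0.02      ]]), array([[0.45877199, 0.08708328, 0.036     ]]), array([[0.53287402, 0.04760553, 0.037     ]]), array([[0.53362279, 0.04710706, 0.015     ]]))
[[0.495823  0.0673444 0.0365   ]] 0.08396787049645843
shift cm [ 0.12 14.05  0.11] rot deg [ 0.  -0.1 -0. ] q7 -1.56 yaw -118.1
```

The barrel centre is (0.4958, 0.0673) with a measured length of 84.0 mm, as it should be. I'll descend and grip.

```bash
python3 -m pendant '[[[0.1,4,0.1,0,0,0,80],[0.1,8,0.1,0,0,0,80],[0.1,11.5,0.1,0,0,0,80],[0.1,14,0.1,0,0,0,80],[0.1,16,0.1,0,0,0,80],[0.1,17.3,0.1,0,0,0,80],[0.1,18.2,0.1,0,0,0,80],[0.1,18.4,0.1,0,0,0,80]]]' 40
python3 -m pendant '[[[0,0,0,0,0,0,70],[0,0,0,0,0,0,62],[0,0,0,0,0,0,55],[0,0,0,0,0,0,48],[0,0,0,0,0,0,42],[0,0,0,0,0,0,35],[0,0,0,0,0,0,25],[0,0,0,0,0,0,25]]]' 45
python3 - <<'E'
from h import *
snap('wrist','w10')
E
```

```text
time: 20.7
eef_pos: [0.496, 0.0663, -0.0234]
tool_rot: [-1.571, 0.0, -2.063]
force: [0.9, 0.1, -0.6]
gripper_width: 0.801
time: 21.7
eef_pos: [0.496, 0.0662, -0.0227]
tool_rot: [-1.571, 0.001, -2.063]
force: [-0.9, 0.3, 5.5]
gripper_width: 0.451
```

View pics/w10.png

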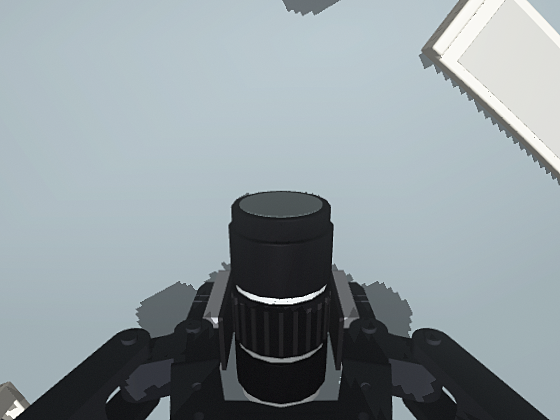

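```bash
python3 -m pendant '[[[0,-0.2,0,0,0,0,25],[0,-0.6,0,0,0,0,25],[0,-1.5,0,0,0,0,25],[0,-3,0,0,0,0,25],[0,-5,0,0,0,0,25],[0,-7,0,0,0,0,25],[0,-9,0,0,0,0,25],[0,-9,0,0,0,0,25]]]' 45
python3 - <<'E'
from fit import *
ld=lambda n:cv2.cvtColor(cv2.imread(f'pics/{n}.png'),cv2.COLOR_BGR2RGB)
o=[]
for g in((.449,-.257,38),):
    o+=[overlay(ld(n+'0'),calibration(n),'short',*g,26,7,0) for n in('top','scene')]
cv2.imwrite('pics/ov9.png',np.hstack(o)); snap('wrist','w11')
E
```

```text
time: 22.75
eef_pos: [0.4971, 0.0662, 0.0685]
tool_rot: [-1.568, 0.002, -2.063]
force: [0.9, 1.1, -2.2]
gripper_width: 0.452
```

View pics/ov9.png

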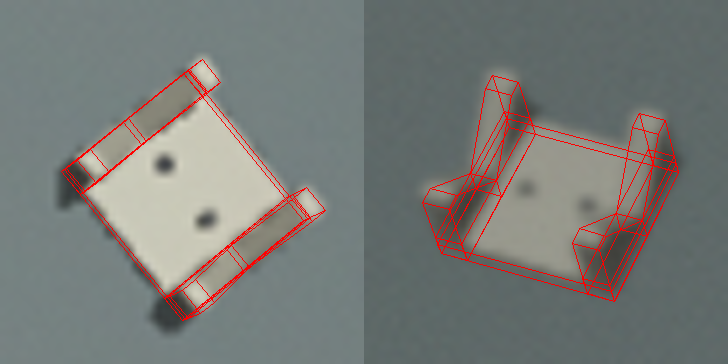

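View pics/w11.png

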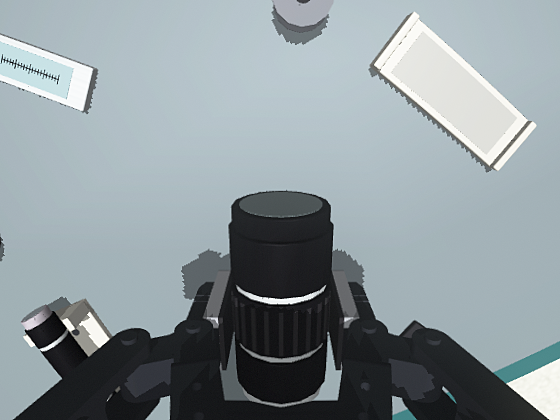

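The short rest fits about (0.449, −0.257), 38°. The barrel is held and lifted, so I'll carry it over.

```bash
python3 - <<'E'
from h import *
move(.449,-.257,.07,np.radians(-52))
E
```

```text
shift cm [30.75 -0.26 11.1 ] rot deg [ -0.1 -66.2  -0. ] q7 -1.42 yaw -118.2
```

```bash
python3 -m pendant '[[[3,-0.1,1.1,0,-7,0,25],[7,-0.2,2.5,0,-15,0,25],[11,-0.2,4,0,-24,0,25],[15.5,-0.3,5.6,0,-34,0,25],[20,-0.3,7.2,0,-44,0,25],[25,-0.3,9,0,-54,0,25],[29,-0.3,10.5,0,-62,0,25],[30.7,-0.3,11.1,0,-66.2,0,25]]]' 45
python3 -m pendant '[[[0,0,0,0,0,0,25],[0,0,0,0,0,0,25],[0,0,0,0,0,0,25],[0,0,0,0,0,0,25],[0,0,0,0,0,0,25],[0,0,0,0,0,0,25],[0,0,0,0,0,0,25],[0,0,0,0,0,0,25]]]' 45
python3 - <<'E'
from fit import *
move(.449,-.257,-.0055,np.radians(-52))
c=calibration('wrist');im=snap('wrist','w12')
z=overlay(im,c,'short',.449,-.257,38,105,2,0);z2=overlay(snap('top','t12'),calibration('top'),'short',.449,-.257,38,35,6,0)
cv2.imwrite('pics/ov12.png',np.hstack([z[:400],z2[:400]]))
E
```

```text
time: 23.8
eef_pos: [0.4472, -0.2602, 0.0693]
tool_rot: [-1.572, -0.0, -0.909]
force: [0.8, 1.1, -1.5]
gripper_width: 0.454
time: 24.8
eef_pos: [0.4487, -0.2569, 0.0698]
tool_rot: [-1.571, 0.0, -0.908]
force: [0.2, 0.8, -1.6]
gripper_width: 0.446
shift cm [0.03 7.53 0.02] rot deg [ 0. -0. -0.] q7 -0.04 yaw -52.0
```

View pics/ov12.png

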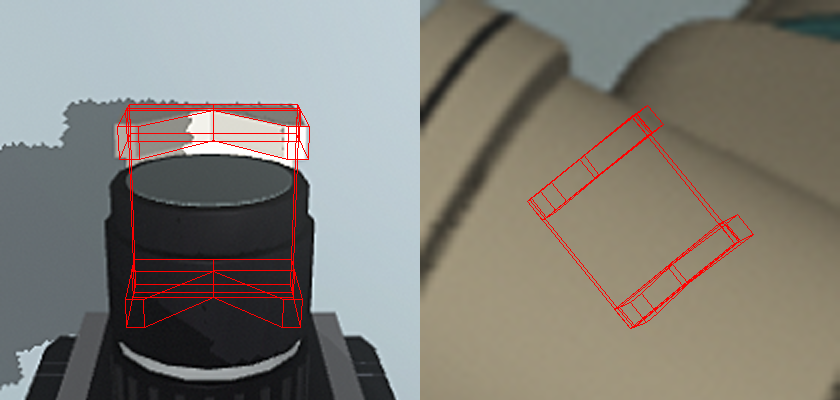

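View pics/w12.png

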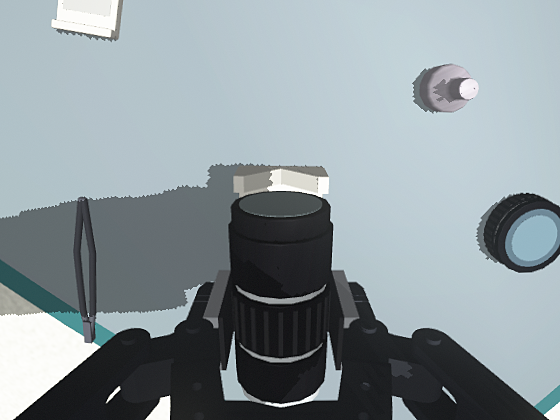

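The visible upright lines up with the overlay, so I'll lower.

```bash
python3 -m pendant '[[[0,1.5,0,0,0,0,25],[0,3,0,0,0,0,25],[0,4.4,0,0,0,0,25],[0,5.4,0,0,0,0,25],[0,6.2,0,0,0,0,25],[0,6.7,0,0,0,0,25],[0,7.0,0,0,0,0,25],[0,7.0,0,0,0,0,25]]]' 45
python3 -m pendant '[[[0,0.1,0,0,0,0,25],[0,0.2,0,0,0,0,25],[0,0.3,0,0,0,0,25],[0,0.35,0,0,0,0,25],[0,0.4,0,0,0,0,25],[0,0.4,0,0,0,0,25],[0,0.4,0,0,0,0,25],[0,0.4,0,0,0,0,25]]]' 45
```

```text
time: 25.9
eef_pos: [0.4488, -0.2569, -0.0002]
tool_rot: [-1.571, -0.0, -0.908]
force: [0.5, -0.7, -2.4]
gripper_width: 0.448
time: 26.9
eef_pos: [0.4487, -0.2568, -0.0041]
tool_rot: [-1.571, 0.0, -0.908]
force: [-0.4, 0.6, 2.0]
gripper_width: 0.451
```

Contact at the expected height again. I'll release.

```bash
python3 -m pendant '[[[0,0,0,0,0,0,45],[0,0,0,0,0,0,49],[0,0,0,0,0,0,54],[0,0,0,0,0,0,62],[0,0,0,0,0,0,72],[0,0,0,0,0,0,80],[0,-0.5,0,0,0,0,80],[0,-2,0,0,0,0,80]]]' 40
python3 -m pendant '[[[0,-4,0,0,0,0,90],[0,-8,0,0,0,0,100],[0,-11,0,0,0,0,100],[0,-13,0,0,0,0,100],[0,-15,0,0,0,0,100],[0,-15,0,0,0,0,100],[0,-15,0,0,0,0,100],[0,-15,0,0,0,0,100]]]' 40
python3 - <<'E'
from fit import *
c=calibration('wrist');im=snap('wrist','w13')
z=overlay(im,c,'short',.449,-.257,38,85,3,0);cv2.imwrite('pics/ov13.png',z)
move(.541,-.4,.15,np.radians(-52))
print([(np.round(d['point'],4).tolist(),round(d['p'],2)) for d in place_of('wrist','ring_lens')])
E
```

```text
time: 27.9
eef_pos: [0.4482, -0.2566, 0.016]
tool_rot: [-1.571, 0.001, -0.908]
force: [0.6, 0.1, 0.9]
gripper_width: 0.8
time: 28.9
eef_pos: [0.4481, -0.2565, 0.1651]
tool_rot: [-1.571, 0.001, -0.908]
force: [-0.1, 1.0, -0.7]
gripper_width: 0.998
shift cm [17.02  1.48 -1.51] rot deg [ 0.  -0.  -0.1] q7 -0.12 yaw -52.0
[([0.5468, -0.4035, -0.0015], 0.67), ([0.4512, -0.2518, 0.0329], 0.17)]
```

View pics/ov13.png

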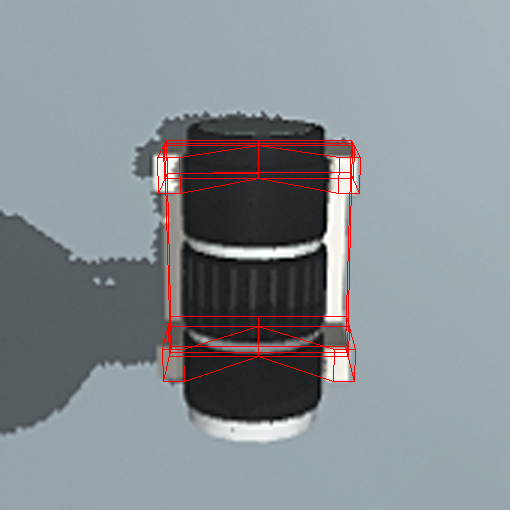

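View pics/w13.png

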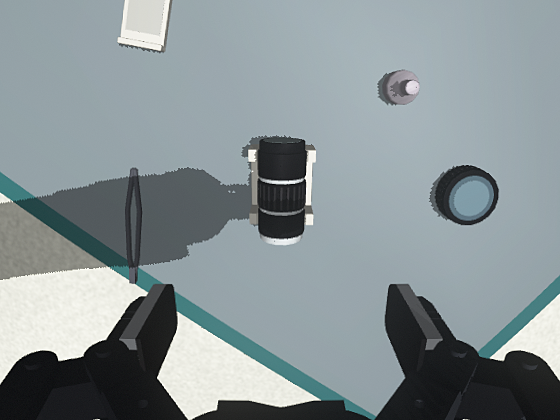

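The barrel is seated in the short rest and centred laterally. The lens is at about (467,195) in the wrist view, so I'll hover above it.

```bash
python3 - <<'E'
from h import *
c=calibration('wrist');p=w2p(c,[.449,-.257,.015])[0];u0,v0=(p-85).astype(int)
w=p2w(c,[(u0+256/3,v0+440/3)],.053),p2w(c,[(u0+256/3,v0+132/3)],.055);print(w,(w[0]+w[1])/2,np.linalg.norm(w[0]-w[1]))
move(.545,-.402,.15,np.radians(-52))
E
python3 -m pendant '[[[3,0.2,-0.2,0,0,0,100],[7,0.5,-0.6,0,0,0,100],[11,1,-1,0,0,0,100],[15,1.3,-1.4,0,0,0,100],[17.4,1.5,-1.4,0,0,0,100],[17.4,1.5,-1.4,0,0,0,100],[17.4,1.5,-1.4,0,0,0,100],[17.4,1.5,-1.4,0,0,0,100]]]' 40
python3 - <<'E'
from h import *
print(bot.sense()['eef_pos']);im=snap('wrist','w14');V=im.astype(float).mean(2)
E
```

```text
(array([[ 0.41491283, -0.28348273,  0.053     ]]), array([[ 0.48246499, -0.23063557,  0.055     ]])) [[ 0.44868891 -0.25705915  0.054     ]] 0.08579112554333791
shift cm [17.41  1.49 -1.31] rot deg [ 0.  -0.  -0.1] q7 -0.12 yaw -52.0
time: 30.0
eef_pos: [0.5444, -0.4015, 0.1508]
tool_rot: [-1.571, 0.001, -0.907]
force: [0.7, 1.0, -0.4]
gripper_width: 1.003
[ 0.54441746 -0.40151956  0.1508482 ]
```

View pics/w14.png

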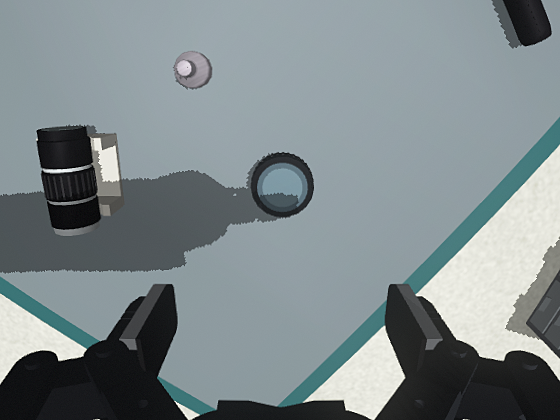

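The barrel's measured middle matches the rest. The lens centre is at about (282,185).

```bash
python3 - <<'E'
from h import *
im=cv2.imread('pics/w14.png');c=calibration('wrist')
V=cv2.cvtColor(im,cv2.COLOR_BGR2GRAY)
m=(V[130:240,230:330]<75).astype(np.uint8);m=cv2.morphologyEx(m,cv2.MORPH_CLOSE,np.ones((3,3)));n,l,st,ce=cv2.connectedComponentsWithStats(m);j=1+np.argmax(st[1:,4]);cn=cv2.findContours((l==j).astype(np.uint8),0,1)[0][0]
(x,y),r=cv2.minEnclosingCircle(cn);print(x+230,y+130,r,st[j])
for z in(.01,.02):
    w=p2w(c,[(x+230-r,y+130),(x+230+r,y+130),(x+230,y+130)],z);print(z,w[2],np.linalg.norm(w[0]-w[1]))
cv2.imwrite('pics/w14z.png',cv2.resize(im[130:240,230:330],None,fx=5,fy=5,interpolation=0))
E
```

```text
281.22140884399414 184.44721221923828 32.77145004272461 [  20   22   64   66 1503]
0.01 [ 0.54593906 -0.40031756  0.01      ] 0.05722447971680718
0.02 [ 0.54796134 -0.39873013  0.02      ] 0.05541177096707995
```

View pics/w14z.png

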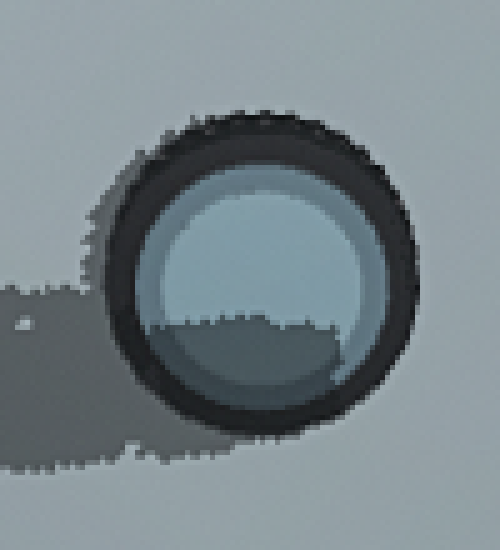

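```bash
python3 - <<'E'
from h import *
c=calibration('wrist');w=p2w(c,[(282.4,187)],.02)[0];print(w)
move(w[0],w[1],-.026,np.radians(-52))
E
```

```text
[ 0.54682081 -0.40088845  0.02      ]
shift cm [ 0.08 17.7   0.21] rot deg [-0.  0. -0.] q7 -0.03 yaw -52.0
```

```bash
python3 -m pendant '[[[0.1,4,0.1,0,0,0,95],[0.1,8,0.2,0,0,0,95],[0.1,11.5,0.2,0,0,0,95],[0.1,14,0.2,0,0,0,95],[0.1,16,0.2,0,0,0,95],[0.1,17,0.2,0,0,0,95],[0.1,17.6,0.2,0,0,0,95],[0.1,17.7,0.2,0,0,0,95]]]' 40
python3 -m pendant '[[[0,0,0,0,0,0,88],[0,0,0,0,0,0,82],[0,0,0,0,0,0,76],[0,0,0,0,0,0,70],[0,0,0,0,0,0,64],[0,0,0,0,0,0,58],[0,0,0,0,0,0,50],[0,0,0,0,0,0,45]]]' 35
python3 - <<'E'
from h import *
snap('wrist','w15')
E
```

```text
time: 31.05
eef_pos: [0.5472, -0.4024, -0.0259]
tool_rot: [-1.571, -0.001, -0.908]
force: [-0.3, 0.6, 1.4]
gripper_width: 0.953
time: 32.05
eef_pos: [0.5469, -0.4021, -0.0258]
tool_rot: [-1.571, 0.0, -0.908]
force: [-1.0, 1.4, 6.0]
gripper_width: 0.611
```

View pics/w15.png

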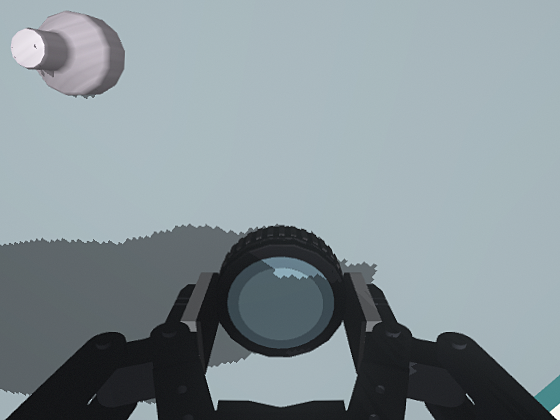

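```bash
python3 -m pendant '[[[0,-0.2,0,0,0,0,45],[0,-0.6,0,0,0,0,45],[0,-1.5,0,0,0,0,45],[0,-3,0,0,0,0,45],[0,-5,0,0,0,0,45],[0,-7,0,0,0,0,45],[0,-8,0,0,0,0,45],[0,-8,0,0,0,0,45]]]' 40
python3 - <<'E'
from h import *
snap('wrist','w16'); move(.644,-.144,.055,np.radians(-52));move(.644,-.144,.055,np.radians(-12))
E
```

```text
time: 33.1
eef_pos: [0.5476, -0.4026, 0.0551]
tool_rot: [-1.57, -0.002, -0.908]
force: [0.8, 0.1, -1.1]
gripper_width: 0.608
shift cm [-14.37  -0.09  23.53] rot deg [-0. -0.  0.] q7 0.01 yaw -52.0
shift cm [-14.37  -0.09  23.53] rot deg [ -0. -40.   0.] q7 0.01 yaw -52.0
```

View pics/w16.png

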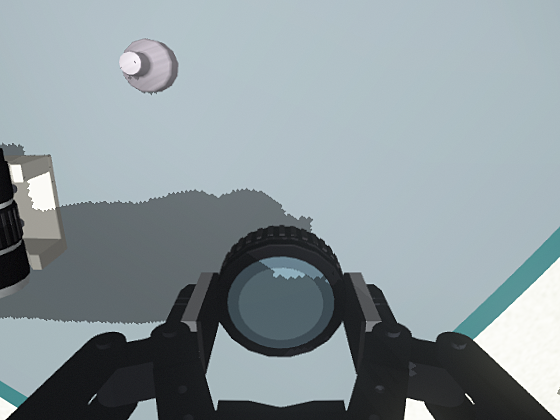

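The lens is held level. I'll carry it over the dish.

```bash
python3 -m pendant '[[[-1.5,0,2.5,0,0,0,45],[-3.5,0,5.7,0,0,0,45],[-5.6,0,9.2,0,0,0,45],[-7.8,0,12.7,0,0,0,45],[-10,0,16.4,0,0,0,45],[-12,0,19.6,0,0,0,45],[-13.7,0,22.3,0,0,0,45],[-14.4,0,23.5,0,0,0,45]]]' 40
python3 -m pendant '[[[0,0,0,0,0,0,45],[0,0,0,0,0,0,45],[0,0,0,0,0,0,45],[0,0,0,0,0,0,45],[0,0,0,0,0,0,45],[0,0,0,0,0,0,45],[0,0,0,0,0,0,45],[0,0,0,0,0,0,45]]]' 40
python3 - <<'E'
from h import *
c=calibration('wrist');im=snap('wrist','w17')[:,:,::-1].copy();t=np.linspace(0,2*np.pi,90)
for r,z,col in((.04,.009,(0,0,255)),(.035,.009,(0,255,0))):
    p=w2p(c,np.c_[.644+r*np.cos(t),-.144+r*np.sin(t),np.full(90,z)]); cv2.polylines(im,[np.int32(p.round())],True,col,1)
cv2.imwrite('pics/ov17.png',im);move(.644,-.144,-.0218,np.radians(-52))
E
```

```text
time: 34.15
eef_pos: [0.6436, -0.1409, 0.0526]
tool_rot: [-1.571, 0.002, -0.904]
force: [-0.3, 0.7, -1.3]
gripper_width: 0.609
time: 35.15
eef_pos: [0.6435, -0.144, 0.0538]
tool_rot: [-1.571, 0.0, -0.908]
force: [0.4, -0.9, -1.3]
gripper_width: 0.61
shift cm [0.03 7.56 0.04] rot deg [ 0.  0. -0.] q7 -0.35 yaw -52.0
```

View pics/ov17.png

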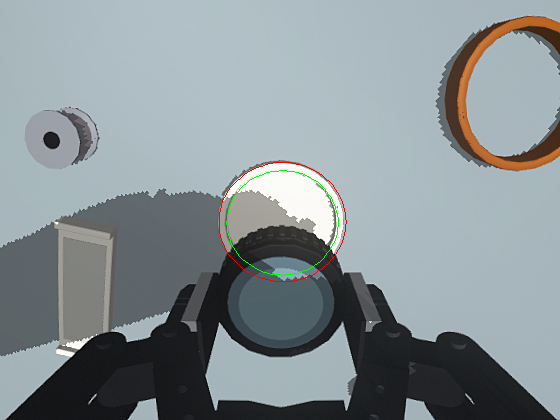

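The dish rim lies under my overlay, so I'll lower.

```bash
python3 -m pendant '[[[0,1.5,0,0,0,0,45],[0,3,0,0,0,0,45],[0,4.4,0,0,0,0,45],[0,5.5,0,0,0,0,45],[0,6.3,0,0,0,0,45],[0,6.9,0,0,0,0,45],[0,7.2,0,0,0,0,45],[0,7.2,0,0,0,0,45]]]' 40
python3 -m pendant '[[[0,0.1,0,0,0,0,45],[0,0.2,0,0,0,0,45],[0,0.25,0,0,0,0,45],[0,0.3,0,0,0,0,45],[0,0.35,0,0,0,0,45],[0,0.4,0,0,0,0,45],[0,0.4,0,0,0,0,45],[0,0.4,0,0,0,0,45]]]' 40
```

```text
time: 36.2
eef_pos: [0.6436, -0.1441, -0.0182]
tool_rot: [-1.571, -0.0, -0.908]
force: [1.0, 0.1, -1.2]
gripper_width: 0.61
time: 37.2
eef_pos: [0.6435, -0.144, -0.0218]
tool_rot: [-1.571, 0.0, -0.908]
force: [-1.6, 0.6, 5.4]
gripper_width: 0.608
```

```bash
python3 -m pendant '[[[0,0,0,0,0,0,61],[0,0,0,0,0,0,65],[0,0,0,0,0,0,70],[0,0,0,0,0,0,76],[0,0,0,0,0,0,85],[0,0,0,0,0,0,95],[0,-0.5,0,0,0,0,95],[0,-2,0,0,0,0,95]]]' 40
python3 -m pendant '[[[0,-4,0,0,0,0,100],[0,-8,0,0,0,0,100],[0,-12,0,0,0,0,100],[0,-15,0,0,0,0,100],[0,-17,0,0,0,0,100],[0,-17,0,0,0,0,100],[0,-17,0,0,0,0,100],[0,-17,0,0,0,0,100]]]' 40
python3 - <<'E'
from h import *
c=calibration('wrist');im=snap('wrist','w18')[:,:,::-1].copy();t=np.linspace(0,2*np.pi,90)
for r,z,col in((.04,.009,(0,0,255)),(.027,.024,(0,255,0))):
    p=w2p(c,np.c_[.644+r*np.cos(t),-.144+r*np.sin(t),np.full(90,z)]); cv2.polylines(im,[np.int32(p.round())],True,col,1)
cv2.imwrite('pics/ov18.png',im)
o=[]
move(.6596,.159,.15,np.radians(40.5-90))
E
```

```text
time: 38.2
eef_pos: [0.6429, -0.1439, -0.0022]
tool_rot: [-1.572, 0.001, -0.908]
force: [-0.7, -0.5, -1.4]
gripper_width: 0.948
time: 39.2
eef_pos: [0.6428, -0.1437, 0.1667]
tool_rot: [-1.572, 0.002, -0.908]
force: [-0.3, -0.5, -0.4]
gripper_width: 1.001
shift cm [-22.83   1.67  19.97] rot deg [ 0.1 -2.5 -0.1] q7 -0.41 yaw -52.0
```

View pics/ov18.png

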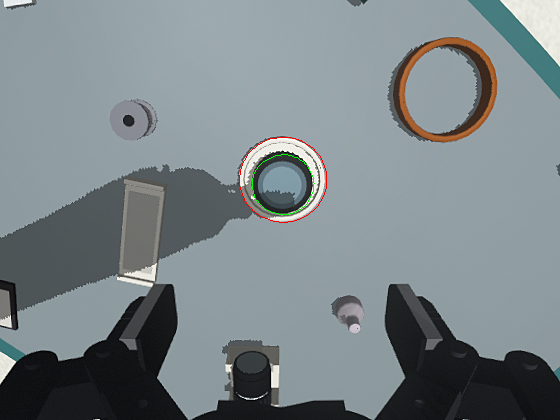

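The lens sits flat in the middle of the dish. The slide is next.

```bash
python3 -m pendant '[[[-3,0.2,2.6,0,-0.5,0,100],[-7,0.5,6,0,-1,0,100],[-11,1,9.6,0,-1.5,0,100],[-15,1.5,13.1,0,-2,0,100],[-19,1.7,16.6,0,-2.5,0,100],[-22.8,1.7,20,0,-2.5,0,100],[-22.8,1.7,20,0,-2.5,0,100],[-22.8,1.7,20,0,-2.5,0,100]]]' 40
python3 -m pendant '[[[0,0,0,0,0,0,60],[0,0,0,0,0,0,60],[0,0,0,0,0,0,60],[0,0,0,0,0,0,60],[0,0,0,0,0,0,60],[0,0,0,0,0,0,60],[0,0,0,0,0,0,60],[0,0,0,0,0,0,60]]]' 40
python3 - <<'E'
from fit import *
c=calibration('wrist');im=snap('wrist','w19');print(bot.sense()['eef_pos'])
z=overlay(im,c,'slide',.6596,.159,40.5,70,4,0);cv2.imwrite('pics/ov19.png',z)
E
```

```text
time: 40.25
eef_pos: [0.6604, 0.1578, 0.1501]
tool_rot: [-1.573, -0.001, -0.864]
force: [0.3, -0.3, -0.8]
gripper_width: 0.996
time: 41.25
eef_pos: [0.6608, 0.1588, 0.1508]
tool_rot: [-1.571, 0.0, -0.864]
force: [0.5, -0.1, 0.0]
gripper_width: 0.602
[0.66073794 0.15881078 0.15075876]
```

View pics/ov19.png

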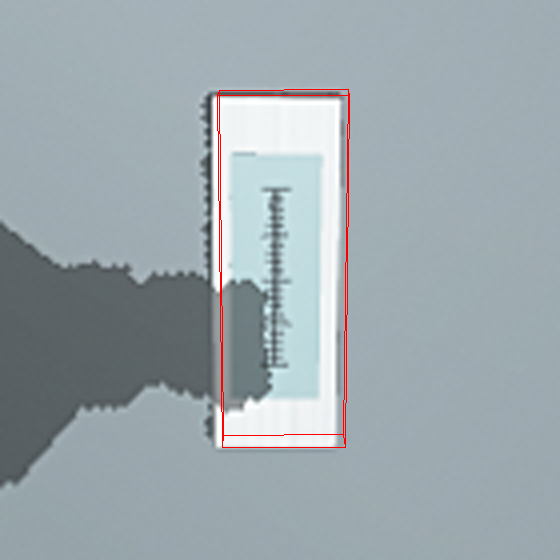

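View pics/w19.png

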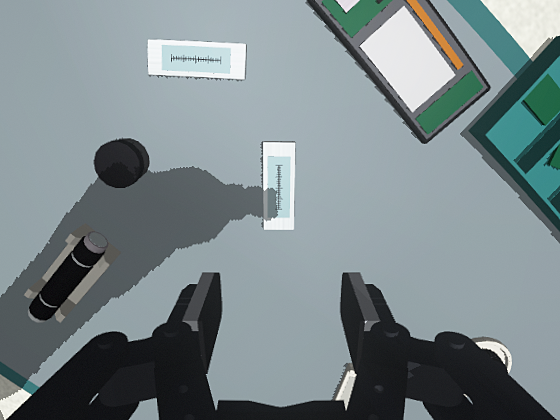

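The slide's outline sits about 1.3 mm to tool −x of my estimate. I'll go down in steps to find the bench gently.

```bash
python3 -m pendant '[[[-0.2,4,0,0,0,0,50],[-0.2,8,0,0,0,0,45],[-0.2,11.5,0,0,0,0,45],[-0.2,14,0,0,0,0,45],[-0.2,16,0,0,0,0,45],[-0.2,17.2,0,0,0,0,45],[-0.2,17.9,0,0,0,0,45],[-0.2,17.9,0,0,0,0,45]]]' 40
python3 -m pendant '[[[0,0.05,0,0,0,0,45],[0,0.1,0,0,0,0,45],[0,0.15,0,0,0,0,45],[0,0.2,0,0,0,0,45],[0,0.25,0,0,0,0,45],[0,0.3,0,0,0,0,45],[0,0.3,0,0,0,0,45],[0,0.3,0,0,0,0,45]]]' 40
python3 - <<'E'
from h import *
snap('wrist','w20')
E
```

```text
time: 42.3
eef_pos: [0.6596, 0.1603, -0.0281]
tool_rot: [-1.571, -0.0, -0.864]
force: [-0.2, -1.6, -0.0]
gripper_width: 0.45
time: 43.3
eef_pos: [0.6595, 0.1603, -0.0312]
tool_rot: [-1.571, -0.0, -0.864]
force: [-0.2, 0.6, 0.7]
gripper_width: 0.453
```

View pics/w20.png

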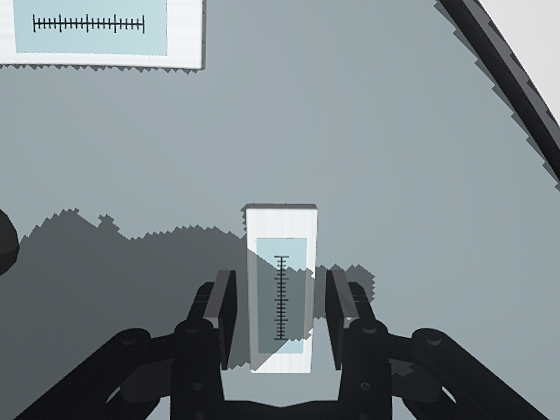

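```bash
python3 -m pendant '[[[0,0.05,0,0,0,0,40],[0,0.1,0,0,0,0,40],[0,0.15,0,0,0,0,40],[0,0.2,0,0,0,0,40],[0,0.2,0,0,0,0,40],[0,0.2,0,0,0,0,40],[0,0.2,0,0,0,0,40],[0,0.2,0,0,0,0,40]]]' 40
python3 -m pendant '[[[0,0,0,0,0,0,38],[0,0,0,0,0,0,35],[0,0,0,0,0,0,32],[0,0,0,0,0,0,29],[0,0,0,0,0,0,26],[0,0,0,0,0,0,24],[0,0,0,0,0,0,20],[0,0,0,0,0,0,20]]]' 30
python3 - <<'E'
from h import *
snap('wrist','w21')
E
```

```text
time: 44.35
eef_pos: [0.6595, 0.1603, -0.0331]
tool_rot: [-1.571, -0.0, -0.864]
force: [-1.0, -0.3, 0.2]
gripper_width: 0.397
time: 45.35
eef_pos: [0.66, 0.1604, -0.0325]
tool_rot: [-1.57, -0.0, -0.864]
force: [-0.7, 0.2, 6.1]
gripper_width: 0.315
```

View pics/w21.png

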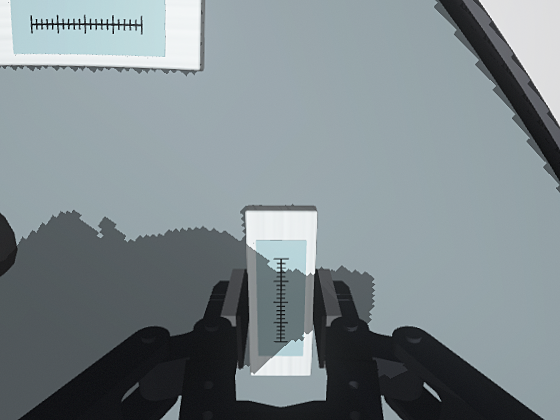

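It grips at 31.5 %, which matches 28 mm given the readings on the other pieces. I'll lift.

```bash
python3 -m pendant '[[[0,-0.2,0,0,0,0,20],[0,-0.5,0,0,0,0,20],[0,-1.2,0,0,0,0,20],[0,-2.5,0,0,0,0,20],[0,-4,0,0,0,0,20],[0,-6,0,0,0,0,20],[0,-8,0,0,0,0,20],[0,-8,0,0,0,0,20]]]' 40
python3 - <<'E'
from fit import *
snap('wrist','w22')
ld=lambda n:cv2.cvtColor(cv2.imread(f'pics/{n}.png'),cv2.COLOR_BGR2RGB)
cw=wristcal([0.4951583,0.06840846,0.16048652],[-1.57173855,1.6e-5,-2.06149226])
g=(.5175,-.0668,25.8)
a=overlay(ld('w9'),cw,'tray',*g,75,4,0);b=overlay(ld('top0'),calibration('top'),'tray',*g,30,5,0);d=overlay(ld('scene0'),calibration('scene'),'tray',*g,30,5,0)
cv2.imwrite('pics/ov22.png',np.hstack([a[:600],np.vstack([b,d])[:len(a)]]) if len(a)==600 and len(b)*2==600 else a)
print(a.shape,b.shape);move(*g[:2],.05,np.radians(g[2]-90))
E
```

```text
time: 46.4
eef_pos: [0.6614, 0.1605, 0.0495]
tool_rot: [-1.567, -0.002, -0.864]
force: [-0.3, 0.6, -0.2]
gripper_width: 0.313
(600, 600, 3) (300, 300, 3)
shift cm [  8.02  -0.23 -25.62] rot deg [-0.1 14.7  0. ] q7 -0.76 yaw -49.5
```

View pics/w22.png

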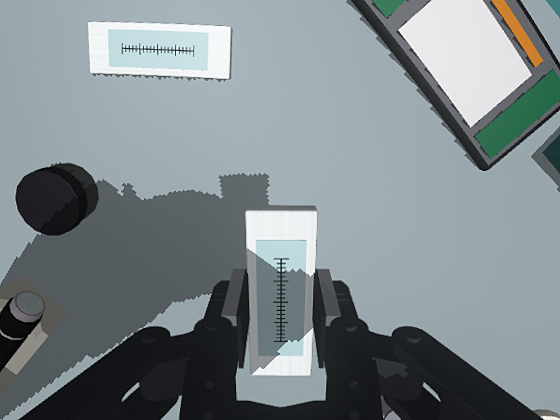

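View pics/ov22.png

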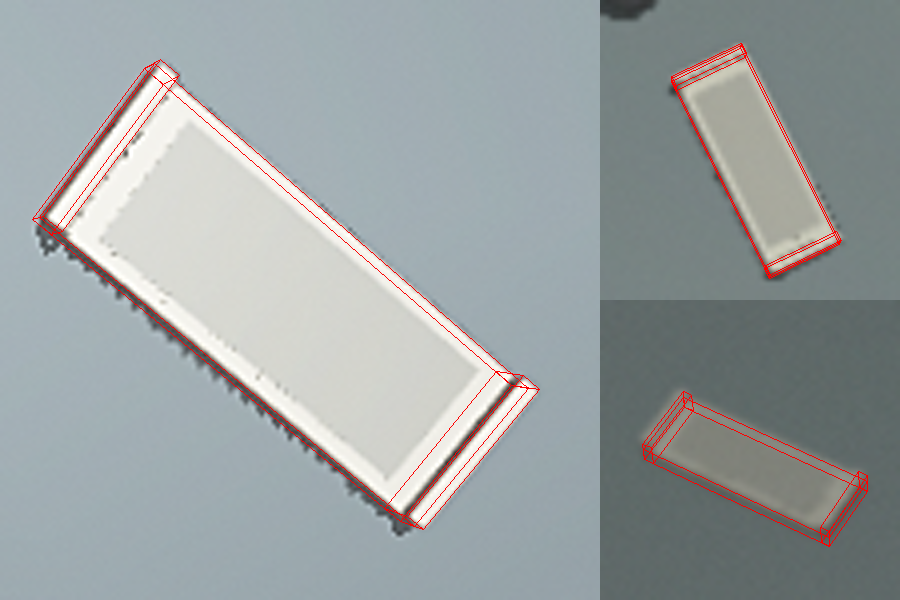

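The tray fits (0.5175, −0.0668), 25.8° in all three views. The slide is held level, so I'll carry it.

```bash
python3 -m pendant '[[[0.8,0,-2.6,0,1.5,0,20],[2,0,-6.4,0,3.5,0,20],[3.2,0,-10.2,0,5.5,0,20],[4.5,0,-14.2,0,8,0,20],[5.7,0,-18.3,0,10,0,20],[6.9,0,-22,0,12.5,0,20],[7.7,0,-24.6,0,14,0,20],[8,0,-25.6,0,14.7,0,20]]]' 40
python3 -m pendant '[[[0,0,0,0,0,0,20],[0,0,0,0,0,0,20],[0,0,0,0,0,0,20],[0,0,0,0,0,0,20],[0,0,0,0,0,0,20],[0,0,0,0,0,0,20],[0,0,0,0,0,0,20],[0,0,0,0,0,0,20]]]' 40
python3 - <<'E'
from fit import *
g=(.5175,-.0668,25.8);c=calibration('wrist')
cv2.imwrite('pics/ov23.png',overlay(snap('wrist','w23'),c,'tray',*g,140,2,0)); move(*g[:2],-.0245,np.radians(g[2]-90))
E
```

```text
time: 47.45
eef_pos: [0.5154, -0.0683, 0.0464]
tool_rot: [-1.572, 0.0, -1.124]
force: [-0.2, 0.0, -0.3]
gripper_width: 0.316
time: 48.45
eef_pos: [0.5167, -0.0668, 0.0468]
tool_rot: [-1.571, -0.0, -1.121]
force: [0.2, -0.7, -1.2]
gripper_width: 0.313
shift cm [0.03 7.13 0.07] rot deg [-0. -0.  0.] q7 -0.52 yaw -64.2
```

View pics/ov23.png

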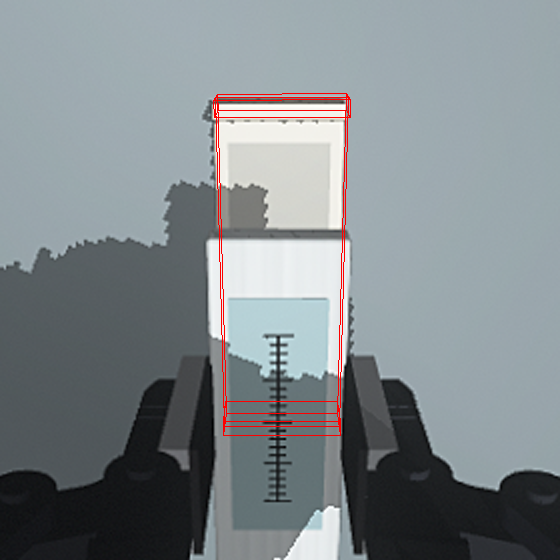

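```bash
python3 -m pendant '[[[0,1.5,0.1,0,0,0,20],[0,3,0.1,0,0,0,20],[0,4.3,0.1,0,0,0,20],[0,5.3,0.1,0,0,0,20],[0,6,0.1,0,0,0,20],[0,6.5,0.1,0,0,0,20],[0,6.7,0.1,0,0,0,20],[0,6.7,0.1,0,0,0,20]]]' 40
python3 -m pendant '[[[0,0.1,0,0,0,0,20],[0,0.2,0,0,0,0,20],[0,0.25,0,0,0,0,20],[0,0.3,0,0,0,0,20],[0,0.35,0,0,0,0,20],[0,0.4,0,0,0,0,20],[0,0.4,0,0,0,0,20],[0,0.4,0,0,0,0,20]]]' 40
```

```text
time: 49.5
eef_pos: [0.5177, -0.0664, -0.0201]
tool_rot: [-1.571, -0.0, -1.121]
force: [-0.2, 0.4, -0.3]
gripper_width: 0.317
time: 50.5
eef_pos: [0.5176, -0.0664, -0.0242]
tool_rot: [-1.571, 0.0, -1.121]
force: [-0.3, 0.4, -0.8]
gripper_width: 0.316
```

No contact yet, so I'll creep lower.

```bash
python3 -m pendant '[[[0,0.02,0,0,0,0,20],[0,0.04,0,0,0,0,20],[0,0.06,0,0,0,0,20],[0,0.08,0,0,0,0,20],[0,0.1,0,0,0,0,20],[0,0.1,0,0,0,0,20],[0,0.1,0,0,0,0,20],[0,0.1,0,0,0,0,20]]]' 40
```

```text
time: 51.5
eef_pos: [0.5177, -0.0664, -0.0245]
tool_rot: [-1.57, 0.0, -1.121]
force: [-2.0, 1.4, 8.3]
gripper_width: 0.314
```

Contact at 8 N. I'll release slowly.

```bash
python3 -m pendant '[[[0,-0.05,0,0,0,0,31],[0,-0.05,0,0,0,0,34],[0,-0.05,0,0,0,0,38],[0,-0.05,0,0,0,0,44],[0,-0.05,0,0,0,0,52],[0,-0.05,0,0,0,0,60],[0,-0.5,0,0,0,0,60],[0,-2,0,0,0,0,60]]]' 30
python3 -m pendant '[[[0,-4,0,0,0,0,100],[0,-8,0,0,0,0,100],[0,-12,0,0,0,0,100],[0,-15,0,0,0,0,100],[0,-18,0,0,0,0,100],[0,-20,0,0,0,0,100],[0,-20,0,0,0,0,100],[0,-20,0,0,0,0,100]]]' 40
python3 - <<'E'
from fit import *
g=(.5175,-.0668,25.8);c=calibration('wrist');im=snap('wrist','w24')
z=overlay(im,c,'tray',*g,70,4,0)
# slide outline at bed height in green
a=np.radians(g[2]);q=np.array([[x,y] for x,y in((-.04,-.014),(.04,-.014),(.04,.014),(-.04,.014))]);w=np.c_[g[0]+q[:,0]*np.cos(a)-q[:,1]*np.sin(a),g[1]+q[:,0]*np.sin(a)+q[:,1]*np.cos(a),[.016]*4]
p=w2p(c,[*g[:2],.015])[0];o=(p-70).astype(int);cv2.polylines(z,[np.int32((w2p(c,w)-o+.5)*4)],True,(0,200,0),1)
cv2.imwrite('pics/ov24.png',z);snap('top','t24');snap('scene','s24')
E
```

```text
time: 52.5
eef_pos: [0.517, -0.0663, -0.005]
tool_rot: [-1.572, 0.001, -1.121]
force: [0.3, 0.9, -0.2]
gripper_width: 0.604
time: 53.5
eef_pos: [0.517, -0.066, 0.1945]
tool_rot: [-1.571, 0.001, -1.12]
force: [0.5, 0.0, -0.3]
gripper_width: 0.998
```

View pics/ov24.png

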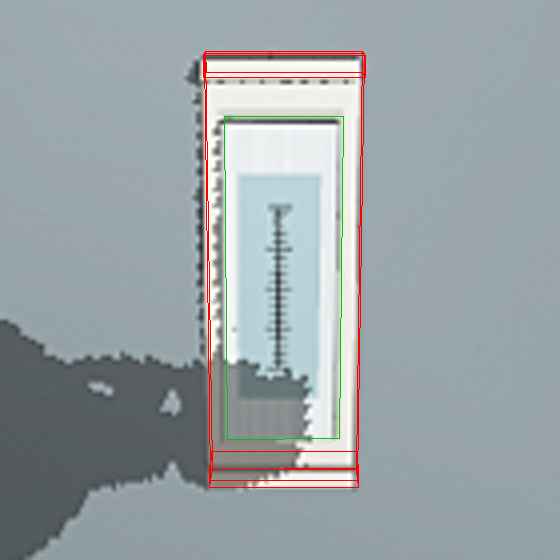

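View pics/s24.png

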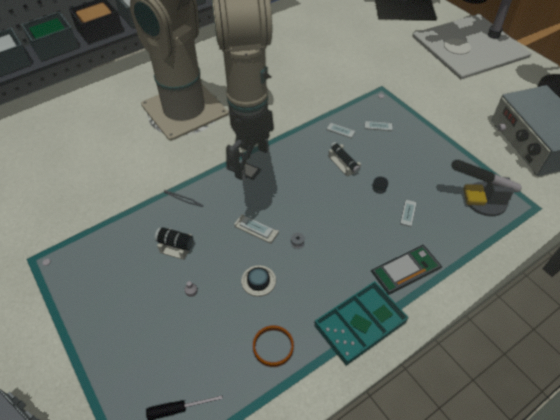

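View pics/w24.png

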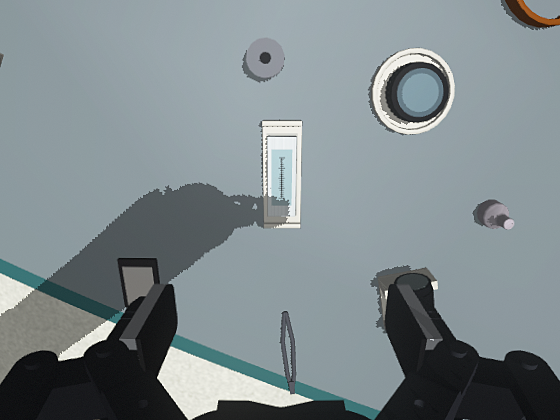

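The slide lies flat inside the marked outline. The scene view shows all four pieces in their holders and the arm clear, so I'll hand in.

```bash
python3 - <<'E'
from h import *
s=bot.sense();print(s['time'],s['force']);print(bot.sign_off())
E
```

```text
53.65 [ 0.16203579  0.41550862 -0.39028769]
the job is handed in; nothing more can be done
None
```

All four optics are in their holders, and I handed the job in at 53.7 s; the hand-in gives no verdict. I took the slide that was farthest to the robot's right.

**Last checks**
- **Tube:** in the wrist picture its middle was within about 1 mm of the long rest's centre, and it lay along the notches.
- **Barrel:** its middle was within about 1 mm of the short rest's centre.
- **Lens:** it matched its expected outline in the middle of the dish, glass up.
- **Slide:** it lay within about 2 mm of the tray's marked middle, face up.
- **Heights:** every piece made contact within about 1 mm of its expected seated height before I let go. I did not measure heights again after release.
- **End state:** the final scene picture shows all four in place and the arm clear.

**What disagreed**
- **Fingertips:** they end about 33 mm short of the reported TCP. My first grasp of the tube therefore closed above it without touching it. I allowed for this from then on.
- **Tube regrasp:** I also took the tube a second time, 5 mm lower, for a safer hold.
- **Automatic outline fit:** it was unreliable for the rests and the tray. I set those poses by laying the model over the camera pictures instead.

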